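# Recap a power supply

## Task

Change the filter capacitors in this open power supply: take the old brown capacitor out of its ring clamp and stand it upright in the red scrap tray, then lower the three new blue capacitors, without letting them fall, into the three ring clamps, each into the clamp of its own size, standing upright on the chassis floor. Leave the two black capacitors where they are; polarity and tightening the clamps I will see to afterwards.

Things in the scene. Friction and masses are not known exactly. Their poses are not given: they have to be found in the camera images.
- new_small: the small new capacitor: loose upright can with a blue sleeve, black top with two metal terminals (6 mm proud), 35 mm diameter, 70 mm tall, about 80 g; stands on the bench; origin at the centre of its underside, z up through the can
- new_medium: the medium new capacitor: loose upright can with a blue sleeve, black top with two metal terminals (6 mm proud), 48 mm diameter, 80 mm tall, about 190 g; stands on the bench; origin at the centre of its underside, z up through the can
- new_large: the large new capacitor: loose upright can with a blue sleeve, black top with two metal terminals (6 mm proud), 62 mm diameter, 95 mm tall, about 360 g; stands on the bench; origin at the centre of its underside, z up through the can
- old_cap: the old capacitor: a can like the medium new one but in a brown sleeve, tan crust on top, 48 mm diameter, 80 mm tall, about 180 g; at the start it stands in the medium ring clamp, nearly centred; origin at the centre of its underside, z up
- clamp_small: the small ring clamp, for the 35 mm can: slack dark steel ring fixed on the open chassis, inner diameter 45 mm, outer 50, 22 mm tall. Origin: ring centre on the chassis floor, 10 mm above the bench; y along the row of clamps (98 mm apart, any order); x to the chassis rear. 75 mm behind the row stand a transformer and a board, up to 86 mm above the bench; walls beside and before the row up to 34 mm
- clamp_medium: the medium ring clamp, for the 48 mm can: slack dark steel ring fixed on the open chassis, inner diameter 58 mm, outer 63, 22 mm tall. Origin: ring centre on the chassis floor, 10 mm above the bench; y along the row of clamps (98 mm apart, any order); x to the chassis rear. 75 mm behind the row stand a transformer and a board, up to 86 mm above the bench; walls beside and before the row up to 34 mm
- clamp_large: the large ring clamp, for the 62 mm can: slack dark steel ring fixed on the open chassis, inner diameter 72 mm, outer 77, 22 mm tall. Origin: ring centre on the chassis floor, 10 mm above the bench; y along the row of clamps (98 mm apart, any order); x to the chassis rear. 75 mm behind the row stand a transformer and a board, up to 86 mm above the bench; walls beside and before the row up to 34 mm
- scrap_tray: the scrap tray: shallow open red tray, fixed, 125 x 125 mm outside, 22 mm high, walls and floor 3 mm thick; origin at the centre of its underside, x and y along its sides
- black_small: a capacitor for another job, to be left alone: loose can like the small new one but with a black sleeve, 35 mm diameter, 70 mm tall; origin at the centre of its underside, z up
- black_medium: a capacitor for another job, to be left alone: loose can like the medium new one but with a black sleeve, 48 mm diameter, 80 mm tall; origin at the centre of its underside, z up

How it is judged (in metres and radians):
At the end, for the whole second after the job is handed in: Blue capacitors released, at rest, each in the ring clamp of its size: within 9 mm of its centre, underside within 4 mm of the chassis floor, tilt under 0.1 rad. Brown one at rest on the tray floor, upright (under 0.15 rad), within 45 mm of the tray's middle along each side (horizontal distance between new_small and clamp_small below 0.009 m and z of new_small in the frame of clamp_small between -0.004 and 0.004 m and angle between each of new_small, new_medium, new_large's own z axis and vertical below 0.1 rad and linear speed of each of new_small, new_medium, new_large, old_cap below 0.03 m/s and horizontal distance between new_medium and clamp_medium below 0.009 m and z of new_medium in the frame of clamp_medium between -0.004 and 0.004 m and horizontal distance between new_large and clamp_large below 0.009 m and z of new_large in the frame of clamp_large between -0.004 and 0.004 m and x of old_cap in the frame of scrap_tray between -0.045 and 0.045 m and y of old_cap in the frame of scrap_tray between -0.045 and 0.045 m and z of old_cap in the frame of scrap_tray below 0.01 m and angle between old_cap's own z axis and vertical below 0.15 rad); the robot touches nothing.
It fails at once if the small new capacitor is let fall into its clamp instead of being lowered (faster than 0.5 m/s within 30 mm of the chassis floor) (horizontal distance between new_small and clamp_small below 0.03 m and z of new_small in the frame of clamp_small between 0.002 and 0.03 m and linear speed of new_small above 0.5 m/s).
It fails at once if the medium new capacitor is let fall into its clamp instead of being lowered (faster than 0.5 m/s within 30 mm of the chassis floor) (horizontal distance between new_medium and clamp_medium below 0.03 m and z of new_medium in the frame of clamp_medium between 0.002 and 0.03 m and linear speed of new_medium above 0.5 m/s).
It fails at once if the large new capacitor is let fall into its clamp instead of being lowered (faster than 0.5 m/s within 30 mm of the chassis floor) (horizontal distance between new_large and clamp_large below 0.03 m and z of new_large in the frame of clamp_large between 0.002 and 0.03 m and linear speed of new_large above 0.5 m/s).
It fails at once if the black small capacitor is moved more than 20 mm or tipped (distance of black_small from where it was at the start of the episode above 0.02 m or angle between black_small's own z axis and vertical above 0.35 rad).
It fails at once if the black medium capacitor is moved more than 20 mm or tipped (distance of black_medium from where it was at the start of the episode above 0.02 m or angle between black_medium's own z axis and vertical above 0.35 rad).
It also fails if it takes over 109 s, if anything falls off the work surface, if the arm or the gripper's body presses on something with over 40 N, if the wrist force passes 120 N, or if a joint passes its speed limit or range.

## Robot

A 6-joint arm with a two-finger parallel gripper is mounted at the origin on the work surface. World frame = base frame: x ahead of the robot, y to its left, z up, the work surface at z = 0. Lengths are in m, angles in degrees, forces in N, time in s.
With the tool pointing down it reaches from about 0.35 to 0.875 m from the base axis. Payload 4.2 kg.
Tool frame: the origin (TCP) lies midway between the tips of the shut fingers; the grasp point (between the pads) lies r.pinch_z behind it (r.pinch_z is the distance from the TCP to the grasp point, in m); z points along the fingers, y is the direction in which the jaws open and shut (so a half turn about z gives the same grasp; the last joint's range is limited). The gripper opens to 87 mm and grips with 3 to 60 N. Pads are 19 mm wide; open, the fingers measure 117 mm over their backs; the gripper's body (75 mm by 190 mm) begins 51 mm behind the grasp point.
Start: joints at [83.686, 22.042, 0.453, 0, -68.411, -14.817], TCP at [0.225, 0.583, 0.223] pointing down, gripper open.
Joint ranges: [-179.83, 179.83], [-69.29, 118.12], [-61.27, 80.66], [-181.25, 117.63], [-171.15, -9.14], [-177.46, 177.46]. Speed limits (degrees/s): [159.86, 159.86, 180, 180, 180, 180].

## Interface

Orientations are given as a 3x3 rotation matrix whose columns are the frame's x, y, z axes.
In Python, from station import r gives the robot as it stands. The module is installed in compiled form; this text tells all that it offers.
- The arm moves only by the tool play_rows, never from a script. Its argument "deltas" is a list of rows, each a list of 7 numbers: the shift along the tool's x, y, z in units of 25 mm (1.0 is 25 mm), then the turn, a rotation vector about the tool's x, y, z in units of 5 degrees (1.0 is 5 degrees), then the finger opening in mm, from 0 to 87. In form: [[tx, ty, tz, wx, wy, wz, fingers], ...]. A call has 1 to 12 rows; each row is the pose to reach, as a shift and turn from the pose commanded when the call began, along the tool's axes at that moment; what a row does not reach only later rows make up. A row lasts 1/10 s, in which the tool goes at most 50 mm and 8.59 degrees, less where a joint would pass 70% of its speed; a pose out of reach is approached as far as the arm can. A call with a gripper value outside its range is refused whole. The fingers move at their own pace and stop on an object; the grip force is fixed at half the most. Time passes only in rows, so rows that repeat a pose let the fingers close. It gives the time, the measured TCP pose, the force and the opening at its end, in the units of the state.
- r.sense(): the state, without advancing time (a new reading comes with each control period).
- r.capture(name): name is "side" or "top"; returns a dict with "pixels" (400x640x3 uint8, red, green, blue), "camera_matrix" (3x3 intrinsics, pixels), "R" (3x3) and "t" (3): a world point X has camera coordinates R X + t. Camera axes: x right, y down, z forward; pixel columns grow to the right and rows downward; lengths in m; the calibration is good to about 2 mm. A picture is of the moment at which its call begins. There is no depth.
- r.finish_job(): hands the job in, once; it reports no verdict.
Trained networks look in the newest picture that a camera, given by its name, has taken for a name from the list of things; names that differ only in an ending like _2 or _b are one class to them, and where a whole thing is asked for, a point or a joint stands for the part that bears it (a point fixed in the world has none). Each returns a list of dicts, best first, with "score" (0 to 1); they miss things now and then, are a little off and sometimes report something else, mostly with a low value. They report only what shows in the picture. A call takes as long as a camera call.
- r.spot_in(camera, target): "centre" ([x, y, z] in m, in world coordinates, good to about 4 mm: the middle of the surface that is visible of it).
- r.cut_out(camera, target): "region" (400x640 bool, what is visible of it).
The state is a dict: "time_s": time; "joints": joint angles; "joint_velocities": joint speeds; "effort": joint torques, N m; "tcp_pos": TCP position; "ee_rot": TCP orientation; "wrist_force": force on the tool from outside, world axes, zero at the start; "moment": the same for the moment, N m; "gripper_width": opening from 0.0 (shut) to 1.0 (fully open).
Only numpy, scipy, OpenCV 4.12 (cv2) and the standard library are available. Lean on these libraries where they do the work, as an engineer would, in place of code of your own. Each camera call takes 0.05 s, during which the arm holds its last target.

## Working session

There is one attempt and no reset: what is moved stays moved. The work goes in short steps, Python scripts to look and compute and a tool call to move; the robot and the scene stay as the last step left them, time stands still between calls to the robot, and variables do not carry over. Pictures are saved under pics/ and viewed, and the job is handed in when it is done.

Besides the shell and the picture viewer there is one more tool, called after "Request:" in YAML: its name, and indented under it one key for each argument. play_rows: Moves the arm, as the interface text tells. Its arguments: {"type":"object","properties":{"deltas":{"type":"array","items":{"type":"array","items":{"type":"number"}}}},"required":["deltas"]}

```bash
mkdir -p pics; ls; python3 - <<'E'
from station import r
import cv2,numpy as np
print(r.pinch_z, r.sense())
for c in("top","side"):
    d=r.capture(c); cv2.imwrite(f"pics/{c}0.png",d["pixels"][:,:,::-1]); print(c,d["camera_matrix"],d["R"],d["t"])
    for n in "new_small new_medium new_large old_cap clamp_small clamp_medium clamp_large scrap_tray black_small black_medium".split():
        print(c,n,[(np.round(q["centre"],4).tolist(),round(q["score"],2)) for q in r.spot_in(c,n)][:3])
print(r.sense()["time_s"])
E
```

```text
pics
0.0187 {'time_s': 0.0, 'joints': array([ 8.36867802e+01,  2.20892463e+01,  3.78097294e-01, -2.96060124e-02,
       -6.84100987e+01, -1.48175614e+01]), 'joint_velocities': array([-0.11958423, -0.02474686,  0.07953778,  0.02251622,  0.03433258,
        0.08828187]), 'effort': array([ 9.49013920e-04, -3.90668142e+01,  1.87400025e+01,  4.21974689e+00,
        1.09232203e-02, -1.95484345e-04]), 'tcp_pos': array([0.22506184, 0.58241291, 0.22146247]), 'ee_rot': array([[ 9.32691282e-01, -3.60675017e-01, -7.10252859e-04],
       [-3.60675708e-01, -9.32689031e-01, -2.05045750e-03],
       [ 7.71037416e-05,  2.16861479e-03, -9.99997646e-01]]), 'wrist_force': array([ 0.15853672, -0.45184377,  0.75333729]), 'moment': array([-0.00321875,  0.03028717, -0.00037649]), 'gripper_width': 1.001644305147216}
top [[374.75746565   0.         325.10456765]
 [  0.         374.75746565 201.42319681]
 [  0.           0.           1.        ]] [[-0.01878359 -0.999792   -0.00794608]
 [-0.98994593  0.01971181 -0.14006604]
 [ 0.14019354  0.00523524 -0.99011028]] [0.00190235 0.5207674  0.79384705]
top new_small
[... 773 characters left out ...]
          1.        ]] [[ 0.86066529 -0.50916951  0.00129185]
 [-0.38208755 -0.64752748 -0.65933093]
 [ 0.33654771  0.56696965 -0.75185175]] [-0.43738073  0.23819072  0.91830737]
side new_small [([0.5279, -0.1154, 0.0487], 0.66)]
side new_medium [([0.3767, -0.3554, 0.0834], 0.81)]
side new_large [([0.4921, -0.4026, 0.0955], 0.89)]
side old_cap [([0.5056, 0.3265, 0.0703], 0.96)]
side clamp_small [([0.5292, 0.2382, 0.0203], 0.75)]
side clamp_medium [([0.4997, 0.3221, 0.0226], 0.77)]
side clamp_large [([0.5443, 0.1394, 0.0225], 0.85), ([0.6532, -0.3053, 0.0004], 0.43)]
side scrap_tray [([0.6508, -0.3059, 0.0034], 0.65)]
side black_small []
side black_medium [([0.4241, -0.134, 0.0687], 0.9)]
1.1
```

View pics/top0.png

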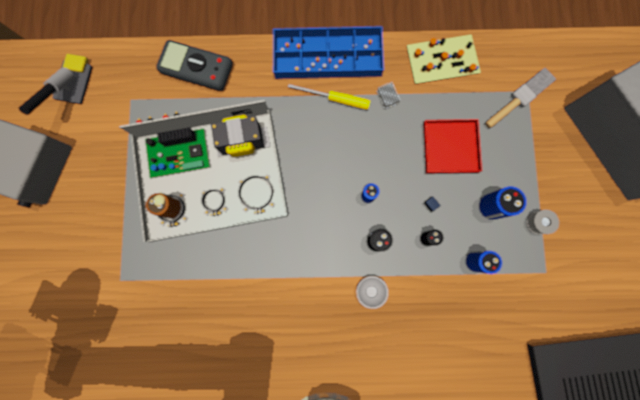

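View pics/side0.png

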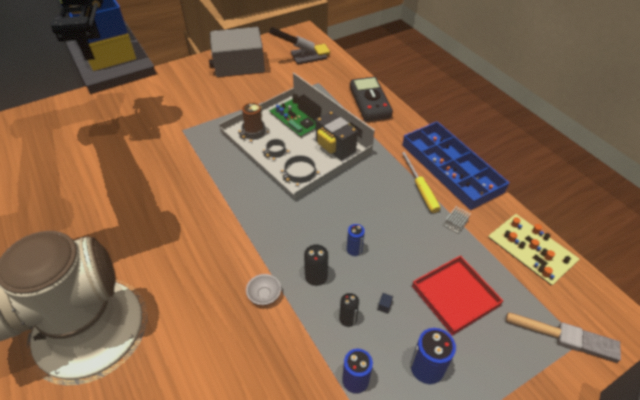

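The top view shows the brown can at (160,205), the small ring at (213,200) and the large ring at (256,193). The blue cans are at (370,192), (487,262) and (505,201), the black ones at (380,240) and (431,237), and the tray is at (452,147). The networks agree with this, apart from low-score extras. Next I'll refine the positions by fitting silhouettes.

```bash
cat > h.py <<'E'
from station import r
import cv2,numpy as np
from scipy.optimize import minimize
def circ(c,rad,z,n=64):
    a=np.linspace(0,2*np.pi,n,endpoint=False)
    return np.c_[c[0]+rad*np.cos(a),c[1]+rad*np.sin(a),np.full(n,z)]
def proj(d,X):
    p=(d["camera_matrix"]@((d["R"]@X.T).T+d["t"]).T).T
    return p[:,:2]/p[:,2:]
def hullmask(d,X,S=4):
    p=cv2.convexHull(((proj(d,X)+0.5)*S*16).astype(np.int32))
    m=np.zeros((400*S,640*S),np.uint8); cv2.fillConvexPoly(m,p,1,shift=4); return m
def fit(d,reg,pts,x0,S=4):
    "pts(x)->Nx3; maximise IoU against convex hull of region"
    m=reg.astype(np.uint8)
    n,l,st,_=cv2.connectedComponentsWithStats(m); 
    m=(l==1+np.argmax(st[1:,4])).astype(np.uint8)
    big=cv2.resize(m*255,None,fx=S,fy=S,interpolation=cv2.INTER_LINEAR)>127
    cs,_=cv2.findContours(big.astype(np.uint8),cv2.RETR_EXTERNAL,cv2.CHAIN_APPROX_NONE)
    H=np.zeros(big.shape,np.uint8); cv2.fillConvexPoly(H,cv2.convexHull(np.vstack(cs)),1)
    f=lambda x:-(np.sum(H&hullmask(d,pts(x),S))/np.sum(H|hullmask(d,pts(x),S)))
    s=minimize(f,x0,method="Nelder-Mead",options=dict(initial_simplex=[x0,x0+[.008,0],x0+[0,.008]],xatol=1e-4,fatol=1e-4))
    return s.x,-s.fun
E
cat > m.py <<'E'
from h import *
T={"new_small":((.53,-.11),17.5,0,76),"new_medium":((.376,-.345),24,0,86),"new_large":((.50,-.385),31,0,101),"old_cap":((.503,.33),24,10,90),
"clamp_small":((.525,.238),25,10,32),"clamp_large":((.543,.143),38.5,10,32),"black_medium":((.43,-.125),24,0,80),"black_small":((.4387,-.2329),17.5,0,70)}
for c in("top","side"):
    d=r.capture(c)
    for n,(x0,R,z0,z1) in T.items():
        q=r.cut_out(c,n)
        for k in q[:2]:
            if k["score"]<.4: continue
            if n.startswith("clamp"): P=lambda x:np.r_[circ(x,R/1e3,z0/1e3),circ(x,R/1e3,z1/1e3)]
            elif n.startswith("new") or n.startswith("black"):
                b=z1-6 if n[0]=="n" else z1
                P=lambda x:np.r_[circ(x,R/1e3,0),circ(x,R/1e3,b/1e3)]
            else: P=lambda x:np.r_[circ(x,R/1e3,z0/1e3),circ(x,R/1e3,z1/1e3)]
            x,s=fit(d,k["region"],P,np.array(x0)); print(c,n,np.round(x,4),"iou %.3f"%s,"sc %.2f"%k["score"],int(k["region"].sum()))
    for k in r.cut_out(c,"scrap_tray")[:1]:
        ys,xs=np.nonzero(k["region"]); print("tray px",xs.mean(),ys.mean(),len(xs))
        # pixel -> plane z=.011
        ray=np.linalg.inv(d["camera_matrix"])@[xs.mean()+.0,ys.mean(),1]; o=-d["R"].T@d["t"]; v=d["R"].T@ray
        print(o+v*(.008-o[2])/v[2])
E
python3 m.py
```

```text
top new_small [ 0.5386 -0.1093] iou 0.941 sc 0.74 271
top new_medium [ 0.3833 -0.3432] iou 0.949 sc 0.83 716
top new_medium [ 0.376 -0.345] iou 0.000 sc 0.48 326
top new_large [ 0.5077 -0.3914] iou 0.961 sc 0.80 1266
top old_cap [0.5162 0.3419] iou 0.934 sc 0.75 743
top clamp_small [0.5283 0.2448] iou 0.753 sc 0.62 317
top clamp_large [0.5422 0.1484] iou 0.764 sc 0.93 499
top clamp_large [0.543 0.143] iou 0.000 sc 0.50 1260
top black_medium [ 0.4326 -0.1231] iou 0.913 sc 0.65 460
top black_small [ 0.4365 -0.2377] iou 0.958 sc 0.52 333
tray px 452.2170267655595 146.3760077394389 3101
[ 0.64867597 -0.30728467  0.008     ]
side new_small [ 0.5374 -0.1069] iou 0.963 sc 0.97 493
side new_medium [ 0.3821 -0.3444] iou 0.964 sc 0.75 1145
side new_medium [ 0.376 -0.345] iou 0.000 sc 0.49 304
side new_large [ 0.507  -0.3905] iou 0.972 sc 0.73 1847
side old_cap [0.5161 0.3421] iou 0.792 sc 0.58 492
side clamp_small [0.5272 0.2432] iou 0.842 sc 0.67 286
side clamp_small [0.525 0.238] iou 0.000 sc 0.45 931
side clamp_large [0.5464 0.15  ] iou 0.849 sc 0.79 551
side clamp_large [0.543 0.143] iou 0.000 sc 0.50 232
side black_medium [ 0.4324 -0.1223] iou 0.969 sc 0.59 898
tray px 456.72557434991165 294.4407977783388 3961
[ 0.64941626 -0.30646485  0.008     ]
```

```bash
cat > ov.py <<'E'
from h import *
import sys
def overlay(d,items,box,S,fn):
    im=cv2.resize(d["pixels"][box[1]:box[3],box[0]:box[2],::-1],None,fx=S,fy=S,interpolation=cv2.INTER_CUBIC)
    for c,R,z,col in items:
        p=(proj(d,circ(c,R,z))+.5-[box[0],box[1]])*S
        cv2.polylines(im,[(p*8).astype(np.int32)],True,col,1,cv2.LINE_AA,3)
    return im
if __name__=="__main__":
    s=np.array([.5277,.244]); l=np.array([.5443,.149]); u=(s-l)/np.linalg.norm(s-l); print(np.linalg.norm(s-l),np.linalg.norm(s-[.516,.342]))
    dt=r.capture("top"); ds=r.capture("side")
    it=[]
    for c,R in((s,.0225),(l,.036),(s,.025),(l,.0385)):
        for z in (.010,.032): it.append((c,R,z,(0,255,0) if z>.02 else (0,0,255)))
    a=overlay(dt,it,(130,160,290,240),5,None); cv2.imwrite("pics/ovt.png",a)
    b=overlay(ds,it,(225,90,345,200),5,None); cv2.imwrite("pics/ovs.png",b)
    a=overlay(dt,[],(130,160,290,240),5,None); b=overlay(ds,[],(225,90,345,200),5,None);cv2.imwrite("pics/rawt.png",a);cv2.imwrite("pics/raws.png",b)
E
python3 ov.py
```

```text
0.09643941103096805 0.09869594723188994
```

View pics/ovt.png

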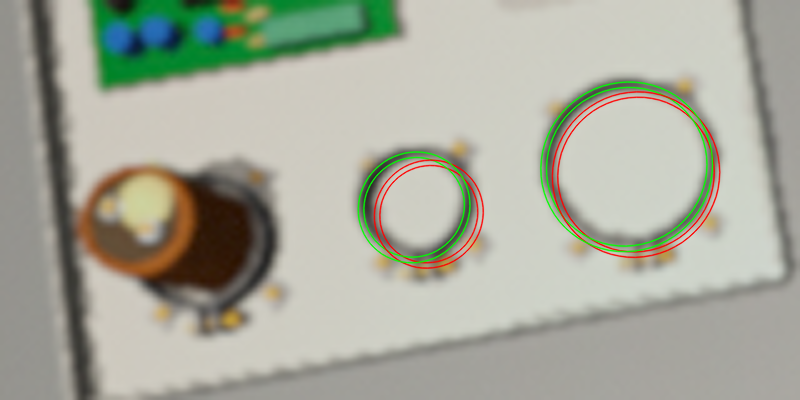

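View pics/ovs.png

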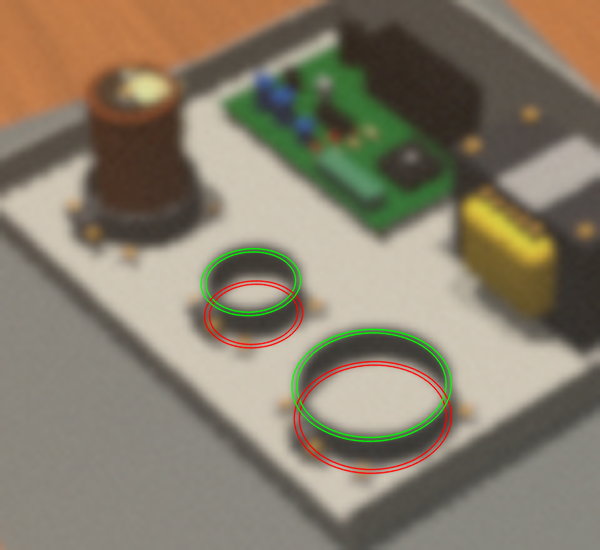

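View pics/raws.png

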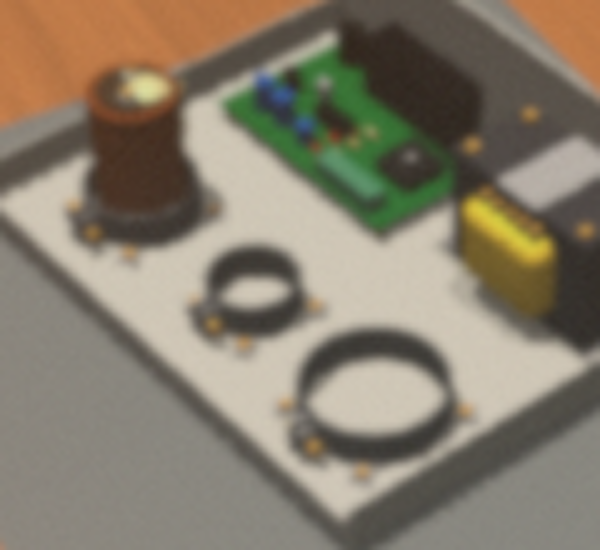

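```bash
cat > ring.py <<'E'
from h import *
for c in("top","side"):
    d=r.capture(c); K,R,t=d["camera_matrix"],d["R"],d["t"]; o=-R.T@t
    g=cv2.resize(cv2.cvtColor(d["pixels"],cv2.COLOR_RGB2GRAY),None,fx=4,fy=4,interpolation=cv2.INTER_CUBIC)
    for n,x0,rad in(("small",(.5277,.2443),.0225),("large",(.5443,.149),.036)):
        u=proj(d,np.array([[*x0,.021]]))[0]
        for th in (100,115,130,145,160):
            m=(g>th).astype(np.uint8)
            _,l,st,ce=cv2.connectedComponentsWithStats(m,connectivity=4)
            k=l[int((u[1]+.5)*4),int((u[0]+.5)*4)]
            p=(ce[k]+.5)/4-.5
            v=R.T@np.linalg.inv(K)@[*p,1]; X=o+v*(.021-o[2])/v[2]
            # predicted area
            a=hullmask(d,circ(x0,rad,.010))&hullmask(d,circ(x0,rad,.032))
            print(c,n,th,np.round(X[:2],4),st[k,4],a.sum())
E
python3 ring.py
```

```text
top small 100 [ 0.5014 -0.0084] 2889635 3968
top small 115 [ 0.5051 -0.0195] 2802158 3968
top small 130 [ 0.499  -0.0275] 2551910 3968
top small 145 [0.5314 0.2449] 3946 3968
top small 160 [0.5314 0.2449] 3677 3968
top large 100 [ 0.5014 -0.0084] 2889635 11386
top large 115 [ 0.5051 -0.0195] 2802158 11386
top large 130 [ 0.499  -0.0275] 2551910 11386
top large 145 [0.5472 0.1486] 11395 11386
top large 160 [0.5473 0.1487] 10935 11386
side small 100 [0.5307 0.2463] 1369 997
side small 115 [0.531  0.2463] 1169 997
side small 130 [0.531  0.2464] 1003 997
side small 145 [0.5311 0.2464] 856 997
side small 160 [0.531  0.2464] 693 997
side large 100 [ 0.4129 -0.0517] 2201741 4905
side large 115 [0.547  0.1493] 5349 4905
side large 130 [0.547  0.1493] 4967 4905
side large 145 [0.5471 0.1492] 4626 4905
side large 160 [0.5471 0.1492] 4271 4905
```

```bash
cat > go.py <<'E'
from station import r
import sys,numpy as np
s=r.sense(); R=s["ee_rot"]; p=s["tcp_pos"]
for a in sys.argv[1:]:
    t=np.array([float(v) for v in a.split(",")]); print(a,"units",np.round(R.T@(t-p)/.025,3), "dist",round(float(np.linalg.norm(t-p)),3))
print("t",s["time_s"],"p",np.round(p,4),"yaw",np.round(np.degrees(np.arctan2(R[1,0],R[0,0])),2),"tilt",np.round(R[:2,2],4),"F",np.round(s["wrist_force"],1),"w",round(s["gripper_width"]*87,1),"j",np.round(s["joints"],0))
E
python3 go.py .5155,.3422,.14 .5155,.3422,.05
```

```text
.5155,.3422,.14 units [14.3    4.797  3.302] dist 0.386
.5155,.3422,.05 units [14.3    4.797  6.902] dist 0.415
t 2.3 p [0.2253 0.583  0.2225] yaw -21.13 tilt [-0. -0.] F [-0.4 -0.1 -0.1] w 87.0 j [ 84.  22.   0.  -0. -68. -15.]
```

Request:
play_rows:
  deltas:
    - [1.4,0.5,0.3,0,0,0,87]
    - [2.9,1.0,0.7,0,0,0,87]
    - [4.3,1.5,1.0,0,0,0,87]
    - [5.8,2.0,1.3,0,0,0,87]
    - [7.2,2.4,1.7,0,0,0,87]
    - [8.7,2.9,2.0,0,0,0,87]
    - [10.1,3.4,2.3,0,0,0,87]
    - [11.6,3.9,2.6,0,0,0,87]
    - [13.0,4.4,3.0,0,0,0,87]
    - [14.3,4.8,3.3,0,0,0,87]
    - [14.3,4.8,3.3,0,0,0,87]
    - [14.3,4.8,3.3,0,0,0,87]

```text
time_s: 3.5
tcp_pos: [0.5159, 0.3415, 0.1397]
ee_rot: [[0.932, -0.362, -0.0], [-0.362, -0.932, -0.0], [-0.0, 0.001, -1.0]]
wrist_force: [0.1, 0.8, 1.5]
gripper_width: 1.0
```

```bash
python3 go.py .5155,.3422,.05
```

```text
.5155,.3422,.05 units [-0.024 -0.021  3.589] dist 0.09
t 3.5 p [0.5159 0.3415 0.1397] yaw -21.23 tilt [-0.0004 -0.0004] F [0.1 0.8 1.5] w 87.0 j [ 48.  25.  -7.  -0. -58.  20.]
```

Request:
play_rows:
  deltas:
    - [0,0,0.9,0,0,0,87]
    - [0,0,1.8,0,0,0,87]
    - [0,0,2.7,0,0,0,87]
    - [0,0,3.6,0,0,0,87]
    - [0,0,3.6,0,0,0,87]
    - [0,0,3.6,0,0,0,70]
    - [0,0,3.6,0,0,0,55]
    - [0,0,3.6,0,0,0,40]
    - [0,0,3.6,0,0,0,40]
    - [0,0,3.6,0,0,0,40]
    - [0,0,3.6,0,0,0,40]
    - [0,0,3.6,0,0,0,40]

```text
time_s: 4.7
tcp_pos: [0.5158, 0.3424, 0.0505]
ee_rot: [[0.933, -0.36, 0.001], [-0.36, -0.933, 0.001], [0.0, -0.001, -1.0]]
wrist_force: [-0.9, 0.5, 2.7]
gripper_width: 0.545
```

```bash
python3 go.py 
```

```text
t 4.7 p [0.5158 0.3424 0.0505] yaw -21.13 tilt [0.0007 0.0005] F [-0.9  0.5  2.7] w 47.4 j [ 49.  31. -12.   0. -47.  20.]
```

Request:
play_rows:
  deltas:
    - [0,0,-0.3,0,0,0,40]
    - [0,0,-0.8,0,0,0,40]
    - [0,0,-1.4,0,0,0,40]
    - [0,0,-2.1,0,0,0,40]
    - [0,0,-2.8,0,0,0,40]
    - [0,0,-3.5,0,0,0,40]
    - [0,0,-4.2,0,0,0,40]
    - [0,0,-4.8,0,0,0,40]
    - [0,0,-5.3,0,0,0,40]
    - [0,0,-5.6,0,0,0,40]

```text
time_s: 5.7
tcp_pos: [0.5157, 0.3423, 0.1918]
ee_rot: [[0.933, -0.36, 0.001], [-0.36, -0.933, 0.001], [0.001, -0.002, -1.0]]
wrist_force: [-1.0, -0.4, -1.4]
gripper_width: 0.547
```

```bash
python3 go.py .649,-.307,.19; python3 - <<'E'
from station import r
import cv2
cv2.imwrite("pics/s1.png",r.capture("side")["pixels"][:,:,::-1])
E
```

```text
.649,-.307,.19 units [14.337 22.304  0.042] dist 0.663
t 5.7 p [0.5157 0.3423 0.1918] yaw -21.13 tilt [0.0013 0.0014] F [-1.  -0.4 -1.4] w 47.6 j [ 49.  23.  -3.   0. -64.  20.]
```

View pics/s1.png

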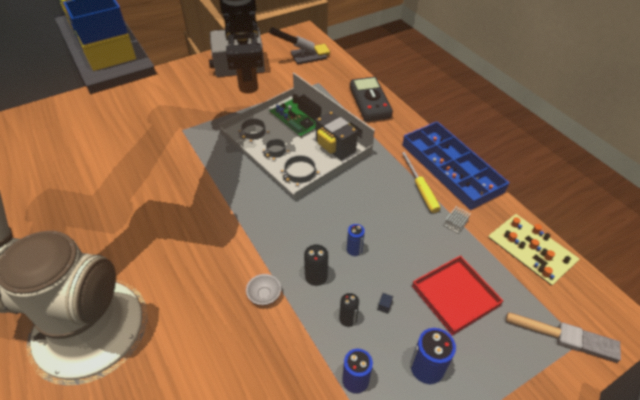

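The brown can is held at (247,80) and the medium ring is now empty at (253,129).

```bash
sed -i 's/(("small",(.5277,.2443),.0225),("large",(.5443,.149),.036))/(("small",(.5312,.2457),.0225),("medium",(.5153,.3424),.029),("large",(.5471,.149),.036))/; s/(100,115,130,145,160)/(120,145,160)/' ring.py; python3 ring.py
```

```text
top small 120 [0.53   0.2445] 4044 3956
top small 145 [0.5298 0.2437] 3195 3956
top small 160 [0.5241 0.0105] 3427410 3956
top medium 120 [0.5161 0.3356] 4542 6564
top medium 145 [0.5592 0.0519] 2094259 6564
top medium 160 [0.5241 0.0105] 3427410 6564
top large 120 [ 0.5312 -0.1447] 2226310 11361
top large 145 [ 0.5742 -0.155 ] 1330682 11361
top large 160 [0.5472 0.1486] 11210 11361
side small 120 [0.6993 0.1669] 2031862 991
side small 145 [0.5599 0.0493] 3757449 991
side small 160 [0.5426 0.044 ] 3953733 991
side medium 120 [0.6993 0.1669] 2031862 1811
side medium 145 [0.5599 0.0493] 3757449 1811
side medium 160 [0.5426 0.044 ] 3953733 1811
side large 120 [0.547  0.1492] 5249 4896
side large 145 [0.5471 0.1492] 4669 4896
side large 160 [0.5471 0.1492] 4322 4896
```

Request:
play_rows:
  deltas:
    - [0.4,0.6,0,0,0,0,40]
    - [1.0,1.5,0,0,0,0,40]
    - [1.7,2.6,0,0,0,0,40]
    - [2.4,3.7,0,0,0,0,40]
    - [3.1,4.8,0,0,0,0,40]
    - [3.8,5.9,0,0,0,0,40]
    - [4.5,7.0,0,0,0,0,40]
    - [5.2,8.1,0,0,0,0,40]
    - [5.9,9.2,0,0,0,0,40]
    - [6.6,10.3,0,0,0,0,40]
    - [7.3,11.4,0,0,0,0,40]
    - [8.0,12.4,0,0,0,0,40]

```text
time_s: 7.05
tcp_pos: [0.5893, -0.0214, 0.189]
ee_rot: [[0.932, -0.361, -0.003], [-0.361, -0.932, -0.0], [-0.002, 0.001, -1.0]]
wrist_force: [0.6, 0.2, -3.3]
gripper_width: 0.546
```

Request:
play_rows:
  deltas:
    - [0.7,1.1,0,0,0,0,40]
    - [1.4,2.2,0,0,0,0,40]
    - [2.1,3.3,0,0,0,0,40]
    - [2.8,4.4,0,0,0,0,40]
    - [3.5,5.5,0,0,0,0,40]
    - [4.2,6.6,0,0,0,0,40]
    - [4.9,7.7,0,0,0,0,40]
    - [5.5,8.7,0,0,0,0,40]
    - [6.0,9.4,0,0,0,0,40]
    - [6.3,9.9,0,0,0,0,40]
    - [6.3,9.9,0,0,0,0,40]
    - [6.3,9.9,0,0,0,0,40]

```text
time_s: 8.25
tcp_pos: [0.6473, -0.3066, 0.1892]
ee_rot: [[0.933, -0.361, -0.002], [-0.361, -0.933, 0.001], [-0.002, -0.0, -1.0]]
wrist_force: [0.1, -1.0, -2.2]
gripper_width: 0.546
```

```bash
python3 go.py .649,-.307,.044; python3 - <<'E'
from station import r
import cv2
cv2.imwrite("pics/s2.png",r.capture("side")["pixels"][:,:,::-1])
E
```

```text
.649,-.307,.044 units [ 0.079 -0.008  5.808] dist 0.145
t 8.25 p [ 0.6473 -0.3066  0.1892] yaw -21.16 tilt [-0.0016  0.0009] F [ 0.1 -1.  -2.2] w 47.5 j [-12.  32.  13.  -0. -70.  81.]
```

View pics/s2.png

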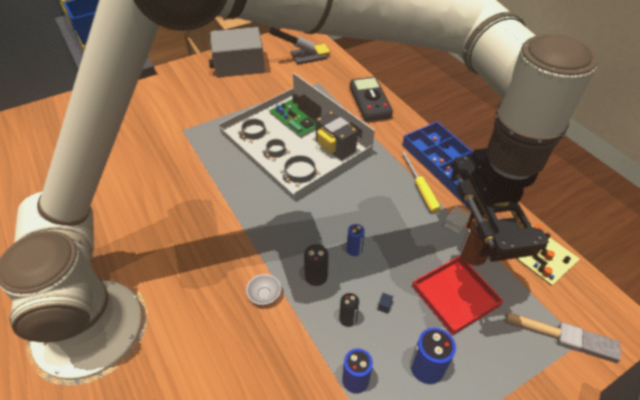

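The brown can is over the tray, seen at (470,245). I'll lower it, slowing at the end.

Request:
play_rows:
  deltas:
    - [0,0,0.6,0,0,0,40]
    - [0,0,1.3,0,0,0,40]
    - [0,0,2.1,0,0,0,40]
    - [0,0,2.9,0,0,0,40]
    - [0,0,3.7,0,0,0,40]
    - [0,0,4.4,0,0,0,40]
    - [0.1,0,5.0,0,0,0,40]
    - [0.1,0,5.3,0,0,0,40]
    - [0.1,0,5.55,0,0,0,40]
    - [0.1,0,5.7,0,0,0,40]
    - [0.1,0,5.75,0,0,0,40]
    - [0.1,0,5.75,0,0,0,40]

```text
time_s: 9.5
tcp_pos: [0.6505, -0.3078, 0.0468]
ee_rot: [[0.933, -0.361, 0.001], [-0.361, -0.933, -0.0], [0.001, -0.0, -1.0]]
wrist_force: [-0.5, 1.2, -1.5]
gripper_width: 0.545
```

```bash
python3 go.py .649,-.307,.044;python3 ring.py
```

```text
.649,-.307,.044 units [-0.068 -0.007  0.11 ] dist 0.003
t 9.5 p [ 0.6505 -0.3078  0.0468] yaw -21.14 tilt [ 0.0007 -0.0003] F [-0.5  1.2 -1.5] w 47.4 j [-12.  39.   4.   0. -55.  81.]
top small 120 [0.4231 0.0689] 2608740 3956
top small 145 [0.5314 0.2449] 3788 3956
top small 160 [0.5314 0.2449] 3513 3956
top medium 120 [0.4231 0.0689] 2608740 6564
top medium 145 [0.5153 0.3414] 6321 6564
top medium 160 [0.5153 0.3414] 5946 6564
top large 120 [0.4231 0.0689] 2608740 11361
top large 145 [0.5473 0.1486] 11148 11361
top large 160 [0.5473 0.1487] 10670 11361
side small 120 [0.5308 0.2463] 1205 991
side small 145 [0.531  0.2464] 966 991
side small 160 [0.5311 0.2464] 818 991
side medium 120 [0.5145 0.3428] 2130 1811
side medium 145 [0.5146 0.3427] 1783 1811
side medium 160 [0.5147 0.3426] 1582 1811
side large 120 [0.4524 0.2178] 594731 4896
side large 145 [0.5471 0.1492] 4860 4896
side large 160 [0.5471 0.1492] 4531 4896
```

Request:
play_rows:
  deltas:
    - [0,0,0.05,0,0,0,40]
    - [0,0,0.1,0,0,0,40]
    - [0,0,0.14,0,0,0,40]
    - [0,0,0.14,0,0,0,40]

```text
time_s: 10.0
tcp_pos: [0.6504, -0.3077, 0.0435]
ee_rot: [[0.933, -0.36, 0.0], [-0.36, -0.933, -0.0], [0.0, 0.0, -1.0]]
wrist_force: [-0.7, 0.9, 2.9]
gripper_width: 0.549
```

Request:
play_rows:
  deltas:
    - [0,0,0,0,0,0,50]
    - [0,0,0,0,0,0,58]
    - [0,0,0,0,0,0,70]
    - [0,0,0,0,0,0,87]
    - [0,0,0,0,0,0,87]
    - [0,0,-1,0,0,0,87]
    - [0,0,-2,0,0,0,87]
    - [0,0,-3.2,0,0,0,87]
    - [0,0,-4.4,0,0,0,87]
    - [0,0,-5,0,0,0,87]

```text
time_s: 11.0
tcp_pos: [0.6516, -0.3082, 0.1716]
ee_rot: [[0.933, -0.36, 0.005], [-0.36, -0.933, -0.002], [0.005, 0.0, -1.0]]
wrist_force: [1.1, 0.0, 0.2]
gripper_width: 0.999
```

```bash
python3 go.py .3827,-.3438,.15 .3827,-.3438,.04; python3 - <<'E'
from station import r
import cv2
cv2.imwrite("pics/s3.png",r.capture("side")["pixels"][:,:,::-1])
E
```

```text
.3827,-.3438,.15 units [-9.524  5.2    0.812] dist 0.272
.3827,-.3438,.04 units [-9.548  5.2    5.212] dist 0.301
t 11.0 p [ 0.6516 -0.3082  0.1716] yaw -21.11 tilt [ 0.005  -0.0021] F [1.1 0.  0.2] w 86.9 j [-12.  33.  12.   0. -68.  81.]
```

View pics/s3.png

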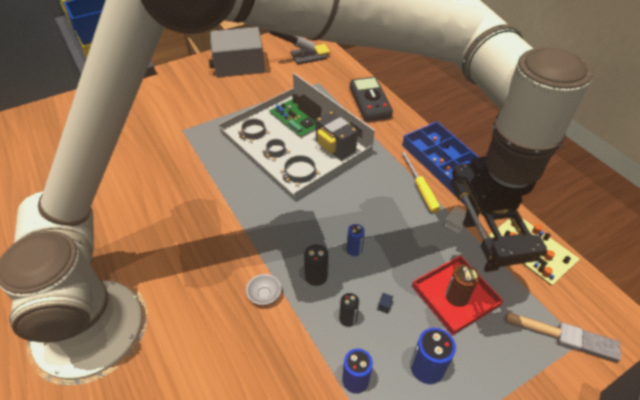

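The brown can stands upright in the tray at (462,285). Next is the medium new capacitor.

Request:
play_rows:
  deltas:
    - [-1.0,0.6,0,0,0,0,87]
    - [-2.2,1.2,0,0,0,0,87]
    - [-3.4,1.9,0,0,0,0,87]
    - [-4.6,2.5,0,0,0,0,87]
    - [-5.8,3.2,0,0,0,0,87]
    - [-7.0,3.8,0,0,0,0,87]
    - [-8.2,4.5,0,0,0,0,87]
    - [-9.1,5.0,0.4,0,0,0,87]
    - [-9.5,5.2,0.8,0,0,0,87]
    - [-9.5,5.2,0.8,0,0,0,87]
    - [-9.5,5.2,0.8,0,0,0,87]

```text
time_s: 12.15
tcp_pos: [0.3822, -0.3435, 0.1478]
ee_rot: [[0.933, -0.36, 0.0], [-0.36, -0.933, -0.0], [0.0, 0.0, -1.0]]
wrist_force: [-0.3, -0.5, 0.1]
gripper_width: 0.998
```

```bash
python3 go.py .3827,-.3438,.0405; python3 - <<'E'
from station import r
import cv2
cv2.imwrite("pics/s4.png",r.capture("side")["pixels"][:,:,::-1])
E
```

```text
.3827,-.3438,.0405 units [2.100e-02 3.000e-03 4.293e+00] dist 0.107
t 12.15 p [ 0.3822 -0.3435  0.1478] yaw -21.13 tilt [ 0.0001 -0.0004] F [-0.3 -0.5  0.1] w 86.9 j [-24.  15. -21.   0. -53.  93.]
```

View pics/s4.png

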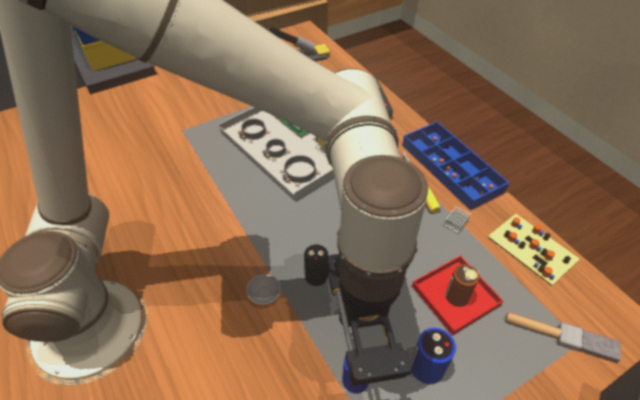

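The gripper sits over the medium blue can, at (365,370), and is clear of the other cans.

Request:
play_rows:
  deltas:
    - [0,0,1.0,0,0,0,87]
    - [0,0,2.0,0,0,0,87]
    - [0,0,3.0,0,0,0,87]
    - [0,0,3.8,0,0,0,87]
    - [0,0,4.3,0,0,0,87]
    - [0,0,4.3,0,0,0,70]
    - [0,0,4.3,0,0,0,55]
    - [0,0,4.3,0,0,0,40]
    - [0,0,4.3,0,0,0,40]
    - [0,0,4.3,0,0,0,40]
    - [0,0,4.3,0,0,0,40]
    - [0,0,4.3,0,0,0,40]

```text
time_s: 13.4
tcp_pos: [0.3822, -0.3434, 0.0408]
ee_rot: [[0.933, -0.36, 0.001], [-0.36, -0.933, -0.0], [0.001, 0.0, -1.0]]
wrist_force: [-0.5, -0.6, 3.3]
gripper_width: 0.544
```

Request:
play_rows:
  deltas:
    - [0,0,-0.3,0,0,0,40]
    - [0,0,-0.8,0,0,0,40]
    - [0,0,-1.4,0,0,0,40]
    - [0,0,-2.1,0,0,0,40]
    - [0,0,-2.8,0,0,0,40]
    - [0,0,-3.5,0,0,0,40]
    - [0,0,-4.2,0,0,0,40]
    - [0,0,-4.8,0,0,0,40]
    - [0,0,-5.3,0,0,0,40]
    - [0,0,-5.6,0,0,0,40]
    - [0,0,-5.6,0,0,0,40]

```text
time_s: 14.5
tcp_pos: [0.3822, -0.3434, 0.1812]
ee_rot: [[0.933, -0.361, 0.002], [-0.361, -0.933, -0.001], [0.002, 0.0, -1.0]]
wrist_force: [-0.9, -0.4, -2.2]
gripper_width: 0.548
```

```bash
python3 go.py .515,.3422,.18
```

```text
.515,.3422,.18 units [ -4.933 -27.495   0.038] dist 0.698
t 14.5 p [ 0.3822 -0.3434  0.1812] yaw -21.14 tilt [ 0.0017 -0.0007] F [-0.9 -0.4 -2.2] w 47.7 j [-24.  13. -19.  -0. -58.  93.]
```

Request:
play_rows:
  deltas:
    - [-0.1,-0.5,0,0,0,0,40]
    - [-0.3,-1.4,0,0,0,0,40]
    - [-0.5,-2.6,0,0,0,0,40]
    - [-0.7,-3.9,0,0,0,0,40]
    - [-0.9,-5.2,0,0,0,0,40]
    - [-1.2,-6.5,0,0,0,0,40]
    - [-1.4,-7.8,0,0,0,0,40]
    - [-1.6,-9.1,0,0,0,0,40]
    - [-1.9,-10.4,0,0,0,0,40]
    - [-2.1,-11.7,0,0,0,0,40]
    - [-2.3,-13.0,0,0,0,0,40]
    - [-2.6,-14.3,0,0,0,0,40]

```text
time_s: 15.7
tcp_pos: [0.4494, 0.0153, 0.1795]
ee_rot: [[0.933, -0.36, -0.002], [-0.36, -0.933, -0.0], [-0.001, 0.001, -1.0]]
wrist_force: [1.0, 0.4, -2.6]
gripper_width: 0.547
```

Request:
play_rows:
  deltas:
    - [-0.2,-1.3,0,0,0,0,40]
    - [-0.5,-2.6,0,0,0,0,40]
    - [-0.7,-3.9,0,0,0,0,40]
    - [-0.9,-5.2,0,0,0,0,40]
    - [-1.2,-6.5,0,0,0,0,40]
    - [-1.4,-7.8,0,0,0,0,40]
    - [-1.6,-9.1,0,0,0,0,40]
    - [-1.9,-10.4,0,0,0,0,40]
    - [-2.1,-11.7,0,0,0,0,40]
    - [-2.2,-12.6,0,0,0,0,40]
    - [-2.3,-13.2,0,0,0,0,40]
    - [-2.3,-13.2,0,0,0,0,40]

```text
time_s: 16.9
tcp_pos: [0.5149, 0.3437, 0.1788]
ee_rot: [[0.933, -0.359, -0.001], [-0.359, -0.933, -0.001], [-0.001, 0.002, -1.0]]
wrist_force: [0.1, -0.1, -2.9]
gripper_width: 0.544
```

```bash
python3 go.py .515,.3422,.07 .515,.3422,.0505; python3 - <<'E'
from h import *
from ov import overlay
cs=[((.515,.3422),.0315),((.531,.2457),.025),((.547,.149),.0385)]
it=[(c,R,.032,(0,255,0)) for c,R in cs]
s=r.sense()["tcp_pos"]; it+=[(s,.024,s[2]-.0405,(255,0,255)),(s,.024,s[2]-.0405+.08,(255,0,255))]
a=overlay(r.capture("side"),it,(200,50,360,170),5,0); cv2.imwrite("pics/o5s.png",a)
a=overlay(r.capture("top"),it,(100,140,260,260),5,0); cv2.imwrite("pics/o5t.png",a)
E
```

```text
.515,.3422,.07 units [0.029 0.047 4.354] dist 0.109
.515,.3422,.0505 units [0.03  0.046 5.134] dist 0.128
t 16.9 p [0.5149 0.3437 0.1788] yaw -21.04 tilt [-0.0014 -0.0012] F [ 0.1 -0.1 -2.9] w 47.3 j [ 49.  23.  -4.  -0. -63.  20.]
```

View pics/o5s.png

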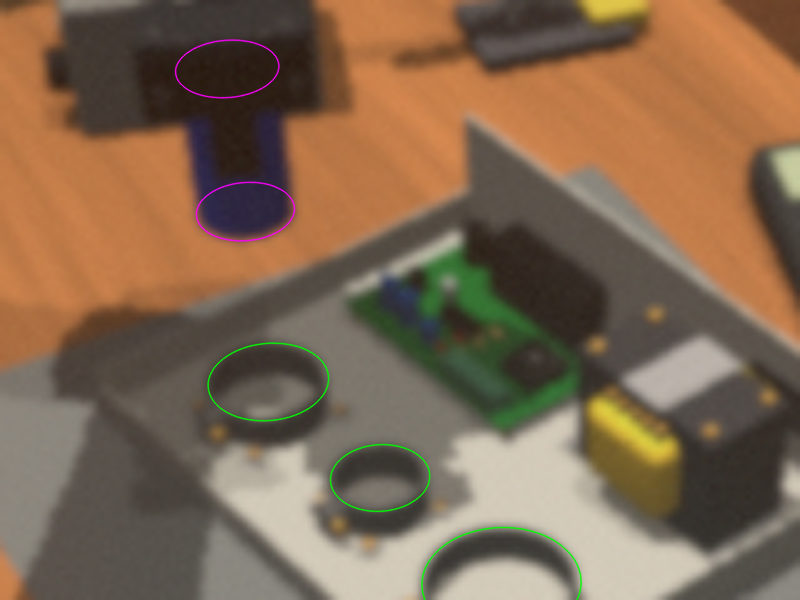

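View pics/o5t.png

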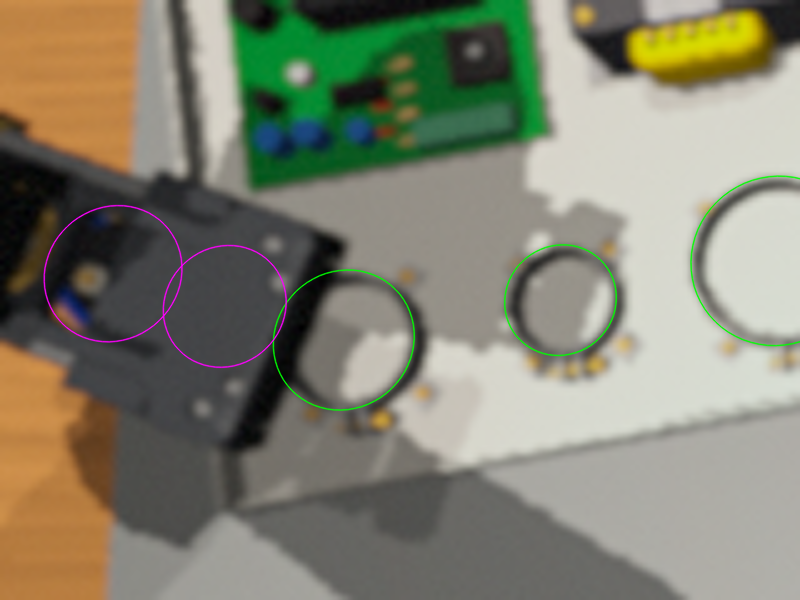

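The side overlay shows the predicted underside, at zoomed (245,211), matching the real can to about 1 mm, and the rings match too. Lowering now.

Request:
play_rows:
  deltas:
    - [0,0,0.5,0,0,0,40]
    - [0,0.05,1.2,0,0,0,40]
    - [0,0.05,2.0,0,0,0,40]
    - [0,0.05,2.8,0,0,0,40]
    - [0,0.05,3.4,0,0,0,40]
    - [0,0.05,3.8,0,0,0,40]
    - [0,0.05,4.1,0,0,0,40]
    - [0,0.05,4.3,0,0,0,40]
    - [0,0.05,4.5,0,0,0,40]
    - [0,0.05,4.7,0,0,0,40]
    - [0,0.05,4.8,0,0,0,40]
    - [0,0.05,4.8,0,0,0,40]

```text
time_s: 18.2
tcp_pos: [0.5149, 0.3409, 0.06]
ee_rot: [[0.933, -0.36, -0.0], [-0.36, -0.933, -0.0], [-0.0, 0.0, -1.0]]
wrist_force: [0.2, -0.3, -2.4]
gripper_width: 0.542
```

```bash
python3 go.py .515,.3422,.0505
```

```text
.515,.3422,.0505 units [-0.015 -0.05   0.382] dist 0.01
t 18.2 p [0.5149 0.3409 0.06  ] yaw -21.13 tilt [-0.0003 -0.0003] F [ 0.2 -0.3 -2.4] w 47.2 j [ 49.  30. -12.  -0. -48.  20.]
```

Request:
play_rows:
  deltas:
    - [0,-0.04,0.1,0,0,0,40]
    - [0,-0.04,0.2,0,0,0,40]
    - [0,-0.04,0.27,0,0,0,40]
    - [0,-0.04,0.33,0,0,0,40]
    - [0,-0.04,0.38,0,0,0,40]
    - [0,-0.04,0.38,0,0,0,40]

```text
time_s: 18.8
tcp_pos: [0.5155, 0.342, 0.0509]
ee_rot: [[0.933, -0.36, 0.0], [-0.36, -0.933, 0.0], [0.0, -0.0, -1.0]]
wrist_force: [0.5, -0.2, -1.2]
gripper_width: 0.543
```

Request:
play_rows:
  deltas:
    - [0,0,0.03,0,0,0,40]
    - [0,0,0.06,0,0,0,40]
    - [0,0,0.06,0,0,0,40]

```text
time_s: 19.1
tcp_pos: [0.5155, 0.342, 0.0508]
ee_rot: [[0.933, -0.36, 0.001], [-0.36, -0.933, 0.0], [0.001, -0.0, -1.0]]
wrist_force: [-3.5, -1.1, 5.9]
gripper_width: 0.544
```

Contact came at the expected height, so I'll release and go up.

Request:
play_rows:
  deltas:
    - [0,0,0,0,0,0,50]
    - [0,0,0,0,0,0,56]
    - [0,0,0,0,0,0,64]
    - [0,0,0,0,0,0,70]
    - [0,0,0,0,0,0,70]
    - [0,0,-1,0,0,0,70]
    - [0,0,-2,0,0,0,70]
    - [0,0,-3.2,0,0,0,70]
    - [0,0,-4.2,0,0,0,70]
    - [0,0,-4.8,0,0,0,70]

```text
time_s: 20.1
tcp_pos: [0.5162, 0.3425, 0.1719]
ee_rot: [[0.933, -0.36, 0.003], [-0.36, -0.933, 0.002], [0.002, -0.003, -1.0]]
wrist_force: [0.1, -0.0, 0.2]
gripper_width: 0.801
```

```bash
python3 go.py .538,-.108,.15; python3 - <<'E'
from h import *
from ov import overlay
cs=[((.515,.3422),.0315),((.531,.2457),.025),((.547,.149),.0385)]
it=[(c,R,.032,(0,255,0)) for c,R in cs]
it+=[((.515,.3422),.024,.010,(255,0,255)),((.515,.3422),.024,.09,(255,0,255))]
a=overlay(r.capture("side"),it,(200,50,360,170),5,0); cv2.imwrite("pics/o6s.png",a)
E
```

```text
.538,-.108,.15 units [ 7.305 16.499  0.833] dist 0.452
t 20.1 p [0.5162 0.3425 0.1719] yaw -21.12 tilt [0.0028 0.0024] F [ 0.1 -0.   0.2] w 69.7 j [ 49.  24.  -5.   0. -61.  20.]
```

View pics/o6s.png

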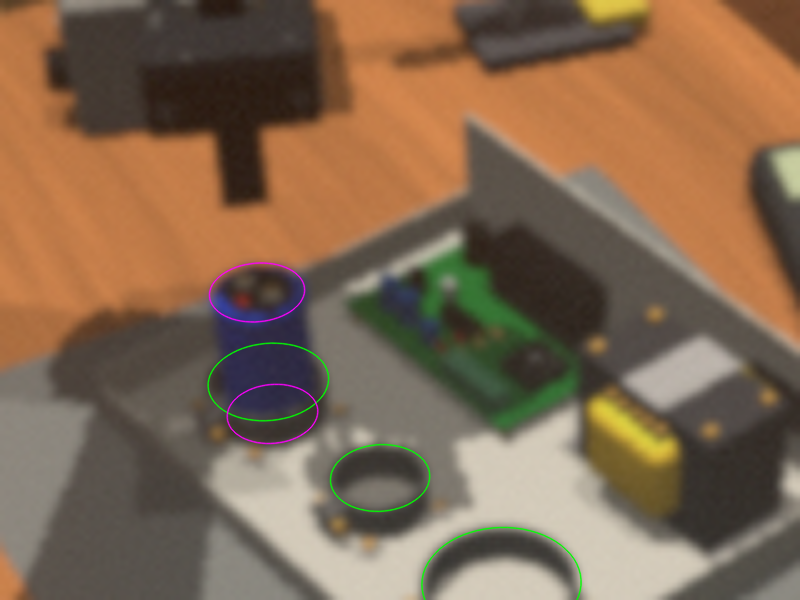

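The medium can stands upright in its ring, with its top at zoomed (262,292), within about 2 mm of the prediction. Next is the small one.

Request:
play_rows:
  deltas:
    - [0.5,1.0,0,0,0,0,70]
    - [1.0,2.4,0,0,0,0,70]
    - [1.7,3.9,0,0,0,0,70]
    - [2.4,5.4,0,0,0,0,70]
    - [3.1,6.9,0,0,0,0,70]
    - [3.7,8.4,0,0,0,0,70]
    - [4.4,9.9,0,0,0,0,70]
    - [5.1,11.4,0,0,0,0,70]
    - [5.7,12.9,0,0,0,0,70]
    - [6.4,14.4,0,0,0,0,70]
    - [7.0,15.8,0.4,0,0,0,70]
    - [7.3,16.5,0.8,0,0,0,70]

```text
time_s: 21.35
tcp_pos: [0.5365, -0.1112, 0.1486]
ee_rot: [[0.932, -0.363, -0.0], [-0.363, -0.932, -0.0], [-0.0, 0.0, -1.0]]
wrist_force: [-0.3, 0.5, -1.4]
gripper_width: 0.803
```

Request:
play_rows:
  deltas:
    - [0,0,0,0,0,0,70]
    - [0,0,0,0,0,0,70]

```text
time_s: 21.55
tcp_pos: [0.5366, -0.1089, 0.1486]
ee_rot: [[0.932, -0.361, -0.001], [-0.361, -0.932, -0.0], [-0.001, 0.0, -1.0]]
wrist_force: [1.4, 0.5, -0.0]
gripper_width: 0.803
```

```bash
python3 go.py .538,-.108,.0353; python3 - <<'E'
from h import *
cv2.imwrite("pics/s7.png",r.capture("side")["pixels"][150:350,250:500,::-1].repeat(3,0).repeat(3,1))
E
```

```text
.538,-.108,.0353 units [ 0.045 -0.055  4.534] dist 0.113
t 21.55 p [ 0.5366 -0.1089  0.1486] yaw -21.19 tilt [-0.0012 -0.0001] F [ 1.4  0.5 -0. ] w 69.9 j [  5.  18. -17.  -0. -55.  63.]
```

View pics/s7.png

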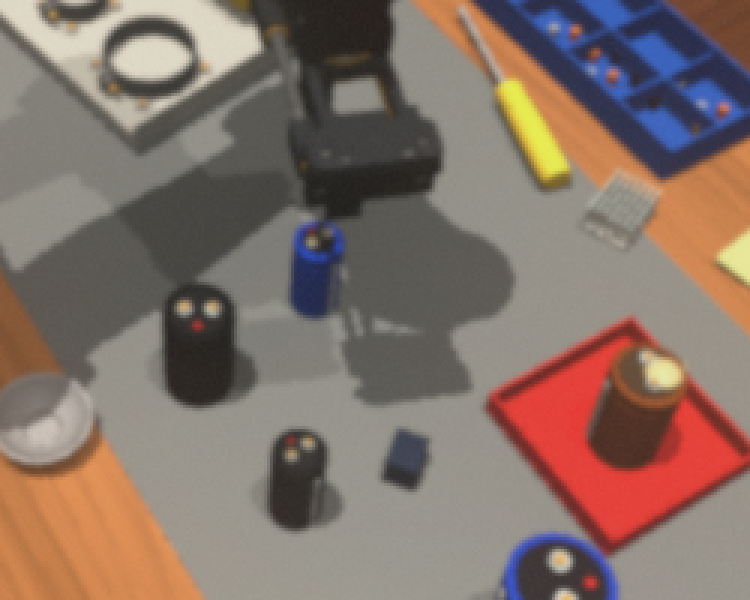

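The can is at zoomed (315,270), below the gripper, and the brown can is standing in the tray at zoomed (635,410).

Request:
play_rows:
  deltas:
    - [0.05,-0.04,1.0,0,0,0,70]
    - [0.05,-0.04,2.0,0,0,0,70]
    - [0.05,-0.04,3.0,0,0,0,70]
    - [0.05,-0.04,4.0,0,0,0,70]
    - [0.05,-0.04,4.5,0,0,0,70]
    - [0.05,-0.04,4.5,0,0,0,60]
    - [0.05,-0.04,4.5,0,0,0,45]
    - [0.05,-0.04,4.5,0,0,0,35]
    - [0.05,-0.04,4.5,0,0,0,28]
    - [0.05,-0.04,4.5,0,0,0,28]
    - [0.05,-0.04,4.5,0,0,0,28]
    - [0.05,-0.04,4.5,0,0,0,28]

```text
time_s: 22.8
tcp_pos: [0.539, -0.1082, 0.0375]
ee_rot: [[0.933, -0.36, 0.001], [-0.36, -0.933, -0.0], [0.001, -0.0, -1.0]]
wrist_force: [-0.1, 1.1, 4.1]
gripper_width: 0.395
```

Request:
play_rows:
  deltas:
    - [0,0,-0.3,0,0,0,28]
    - [0,0,-0.8,0,0,0,28]
    - [0,0,-1.4,0,0,0,28]
    - [0,0,-2.1,0,0,0,28]
    - [0,0,-2.8,0,0,0,28]
    - [0,0,-3.5,0,0,0,28]
    - [0,0,-4.2,0,0,0,28]
    - [0,0,-4.8,0,0,0,28]
    - [0,0,-5.3,0,0,0,28]
    - [0,0,-5.6,0,0,0,28]
    - [0,0,-5.6,0,0,0,28]

```text
time_s: 23.9
tcp_pos: [0.539, -0.1081, 0.1781]
ee_rot: [[0.933, -0.36, 0.002], [-0.36, -0.933, 0.0], [0.002, -0.001, -1.0]]
wrist_force: [-1.1, 0.3, -0.6]
gripper_width: 0.396
```

```bash
python3 go.py .531,.2457,.175
```

```text
.531,.2457,.175 units [ -5.399 -13.088   0.124] dist 0.354
t 23.9 p [ 0.539  -0.1081  0.1781] yaw -21.13 tilt [0.0024 0.0001] F [-1.1  0.3 -0.6] w 34.5 j [  6.  17. -14.   0. -59.  63.]
```

Request:
play_rows:
  deltas:
    - [-0.2,-0.5,0,0,0,0,28]
    - [-0.6,-1.5,0,0,0,0,28]
    - [-1.1,-2.8,0,0,0,0,28]
    - [-1.7,-4.1,0,0,0,0,28]
    - [-2.2,-5.4,0,0,0,0,28]
    - [-2.8,-6.7,0,0,0,0,28]
    - [-3.3,-8.0,0,0,0,0,28]
    - [-3.8,-9.3,0,0,0,0,28]
    - [-4.4,-10.6,0,0,0,0,28]
    - [-4.9,-11.9,0,0,0,0,28]
    - [-5.2,-12.7,0,0,0,0,28]
    - [-5.4,-13.1,0,0,0,0,28]

```text
time_s: 25.1
tcp_pos: [0.53, 0.2479, 0.1758]
ee_rot: [[0.933, -0.359, -0.001], [-0.359, -0.933, -0.001], [-0.001, 0.001, -1.0]]
wrist_force: [0.1, -0.4, -0.8]
gripper_width: 0.398
```

Request:
play_rows:
  deltas:
    - [0,0,0,0,0,0,28]
    - [0,0,0,0,0,0,28]

```text
time_s: 25.3
tcp_pos: [0.5302, 0.2451, 0.1764]
ee_rot: [[0.933, -0.361, -0.001], [-0.361, -0.933, -0.001], [-0.001, 0.001, -1.0]]
wrist_force: [0.4, 0.0, 0.5]
gripper_width: 0.392
```

```bash
python3 go.py .531,.2457,.06; python3 - <<'E'
from h import *
from ov import overlay
cs=[((.515,.3422),.0315),((.531,.2457),.025),((.547,.149),.0385)]
it=[(c,R,.032,(0,255,0)) for c,R in cs]
s=r.sense()["tcp_pos"]; it+=[(s,.0175,s[2]-.0375,(255,0,255)),(s,.0175,s[2]-.0375+.07,(255,0,255))]
a=overlay(r.capture("side"),it,(200,50,360,170),5,0); cv2.imwrite("pics/o8s.png",a)
E
```

```text
.531,.2457,.06 units [ 0.024 -0.038  4.658] dist 0.116
t 25.3 p [0.5302 0.2451 0.1764] yaw -21.16 tilt [-0.0011 -0.0009] F [0.4 0.  0.5] w 34.1 j [ 41.  20.  -9.  -0. -61.  28.]
```

View pics/o8s.png

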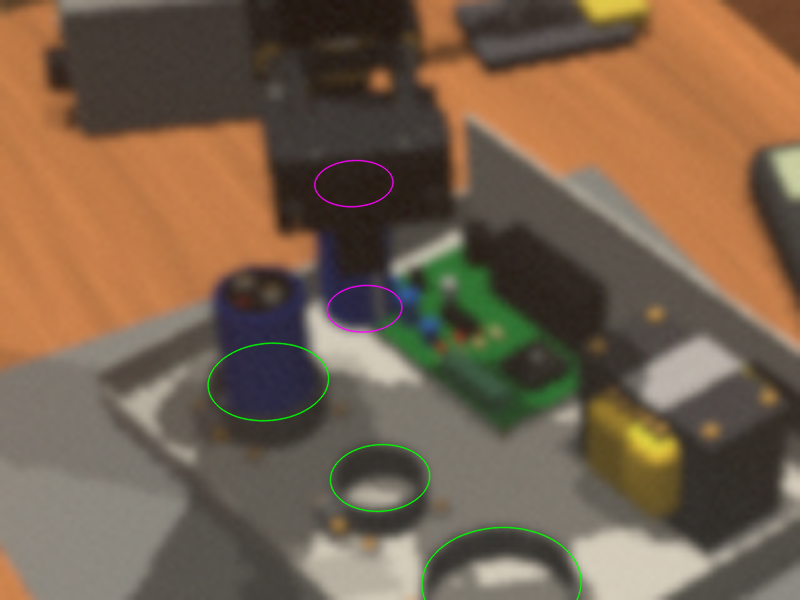

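```bash
python3 - <<'E'
from h import *
from ov import overlay
s=r.sense()["tcp_pos"]; print(s)
it=[(s,.0175,s[2]-.0375,(255,0,255)),((.531,.2457),.025,.032,(0,255,0)),((.531,.2457),.0225,.01,(0,255,0))]
d=r.capture("side")
a=overlay(d,[],(255,90,295,165),8,0); b=overlay(d,it,(255,90,295,165),8,0); cv2.imwrite("pics/o9s.png",np.hstack([a,b]))
E
```

```text
[0.53039506 0.24483799 0.17663035]
```

View pics/o9s.png

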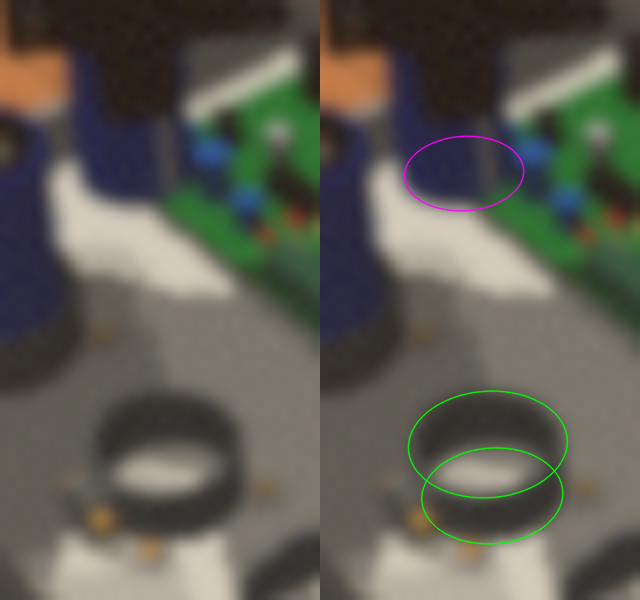

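The can's lower left edge and the ring both agree with the predictions to about 1 mm. Lowering.

Request:
play_rows:
  deltas:
    - [0.05,0,0.5,0,0,0,28]
    - [0.05,-0.02,1.2,0,0,0,28]
    - [0.05,-0.02,2.0,0,0,0,28]
    - [0.05,-0.02,2.8,0,0,0,28]
    - [0.05,-0.02,3.4,0,0,0,28]
    - [0.05,-0.02,3.8,0,0,0,28]
    - [0.05,-0.02,4.1,0,0,0,28]
    - [0.05,-0.02,4.3,0,0,0,28]
    - [0.05,-0.02,4.5,0,0,0,28]
    - [0.05,-0.02,4.7,0,0,0,28]
    - [0.05,-0.02,4.8,0,0,0,28]
    - [0.05,-0.02,4.8,0,0,0,28]

```text
time_s: 26.6
tcp_pos: [0.5318, 0.246, 0.0566]
ee_rot: [[0.933, -0.36, -0.0], [-0.36, -0.933, -0.0], [-0.0, 0.0, -1.0]]
wrist_force: [-0.2, 0.2, -0.4]
gripper_width: 0.396
```

```bash
python3 go.py .531,.2457,.0475
```

```text
.531,.2457,.0475 units [-0.026  0.022  0.364] dist 0.009
t 26.6 p [0.5318 0.246  0.0566] yaw -21.13 tilt [-0.0003 -0.0002] F [-0.2  0.2 -0.4] w 34.4 j [ 41.  28. -17.  -0. -45.  28.]
```

Request:
play_rows:
  deltas:
    - [0,0,0.1,0,0,0,28]
    - [0,0,0.2,0,0,0,28]
    - [0,0,0.27,0,0,0,28]
    - [0,0,0.33,0,0,0,28]
    - [0,0,0.37,0,0,0,28]
    - [0,0,0.4,0,0,0,28]
    - [0,0,0.4,0,0,0,28]

```text
time_s: 27.3
tcp_pos: [0.532, 0.246, 0.0475]
ee_rot: [[0.933, -0.36, 0.0], [-0.36, -0.933, -0.0], [0.0, -0.0, -1.0]]
wrist_force: [-1.3, -0.3, 4.0]
gripper_width: 0.392
```

Contact came at the expected height. Releasing with a limited opening.

Request:
play_rows:
  deltas:
    - [0,0,0,0,0,0,37]
    - [0,0,0,0,0,0,42]
    - [0,0,0,0,0,0,50]
    - [0,0,0,0,0,0,55]
    - [0,0,0,0,0,0,55]
    - [0,0,-1,0,0,0,55]
    - [0,0,-2,0,0,0,55]
    - [0,0,-3.2,0,0,0,55]
    - [0,0,-4.4,0,0,0,55]
    - [0,0,-5.2,0,0,0,55]

```text
time_s: 28.3
tcp_pos: [0.5326, 0.2464, 0.1793]
ee_rot: [[0.933, -0.36, 0.003], [-0.36, -0.933, 0.002], [0.002, -0.003, -1.0]]
wrist_force: [-0.3, 0.3, 0.3]
gripper_width: 0.635
```

```bash
python3 go.py .5074,-.391,.18; python3 - <<'E'
from h import *
from ov import overlay
it=[((.531,.2457),.0175,.08,(255,0,255)),((.531,.2457),.0175,.01,(255,0,255)),((.515,.3422),.024,.09,(255,0,255))]
a=overlay(r.capture("side"),it,(200,70,360,190),5,0); cv2.imwrite("pics/o10s.png",a)
E
```

```text
.5074,-.391,.18 units [ 8.245 24.148 -0.075] dist 0.638
t 28.3 p [0.5326 0.2464 0.1793] yaw -21.12 tilt [0.0027 0.0017] F [-0.3  0.3  0.3] w 55.2 j [ 41.  20.  -9.   0. -61.  28.]
```

View pics/o10s.png

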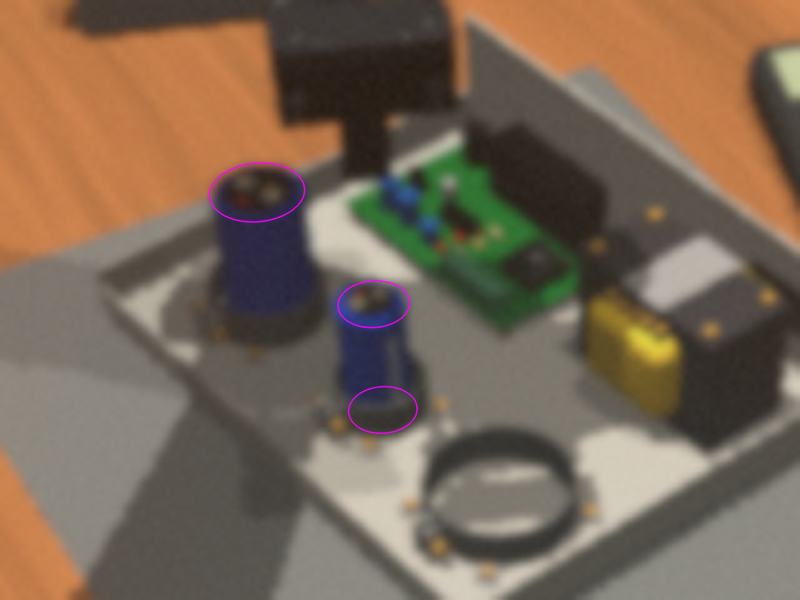

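The small can stands upright in its ring at zoomed (372,345), and the medium one is unchanged. Next is the large one.

Request:
play_rows:
  deltas:
    - [0.3,0.9,0,0,0,0,87]
    - [0.8,2.2,0,0,0,0,87]
    - [1.2,3.6,0,0,0,0,87]
    - [1.7,5.0,0,0,0,0,87]
    - [2.2,6.4,0,0,0,0,87]
    - [2.7,7.8,0,0,0,0,87]
    - [3.1,9.2,0,0,0,0,87]
    - [3.6,10.6,0,0,0,0,87]
    - [4.1,12.0,0,0,0,0,87]
    - [4.6,13.4,0,0,0,0,87]
    - [5.0,14.8,0,0,0,0,87]
    - [5.5,16.2,0,0,0,0,87]

```text
time_s: 29.55
tcp_pos: [0.5136, -0.1827, 0.1765]
ee_rot: [[0.933, -0.36, -0.0], [-0.36, -0.933, 0.0], [-0.0, -0.0, -1.0]]
wrist_force: [0.8, -0.4, -0.3]
gripper_width: 1.0
```

Request:
play_rows:
  deltas:
    - [0.5,1.4,0,0,0,0,87]
    - [1.0,2.8,0,0,0,0,87]
    - [1.4,4.2,0,0,0,0,87]
    - [1.9,5.6,0,0,0,0,87]
    - [2.3,6.7,0,0,0,0,87]
    - [2.6,7.5,0,0,0,0,87]
    - [2.7,7.9,0,0,0,0,87]
    - [2.7,7.9,0,0,0,0,87]
    - [2.7,7.9,0,0,0,0,87]

```text
time_s: 30.45
tcp_pos: [0.5058, -0.3892, 0.1765]
ee_rot: [[0.933, -0.36, -0.0], [-0.36, -0.933, 0.001], [-0.001, -0.0, -1.0]]
wrist_force: [0.8, 0.3, 0.1]
gripper_width: 1.002
```

```bash
python3 go.py .5074,-.391,.053; python3 - <<'E'
from h import *
from ov import overlay
it=[((.5074,-.391),.031,.095,(0,255,0)),((.5074,-.391),.031,.0,(0,255,0))]
a=overlay(r.capture("side"),it,(300,180,520,400),3,0); b=overlay(r.capture("top"),it,(420,120,560,280),3,0); cv2.imwrite("pics/o11s.png",a)
E
```

```text
.5074,-.391,.053 units [0.09  0.047 4.94 ] dist 0.124
t 30.45 p [ 0.5058 -0.3892  0.1765] yaw -21.12 tilt [-0.0005  0.0006] F [0.8 0.3 0.1] w 87.2 j [-23.  25.  -1.  -0. -63.  92.]
```

View pics/o11s.png

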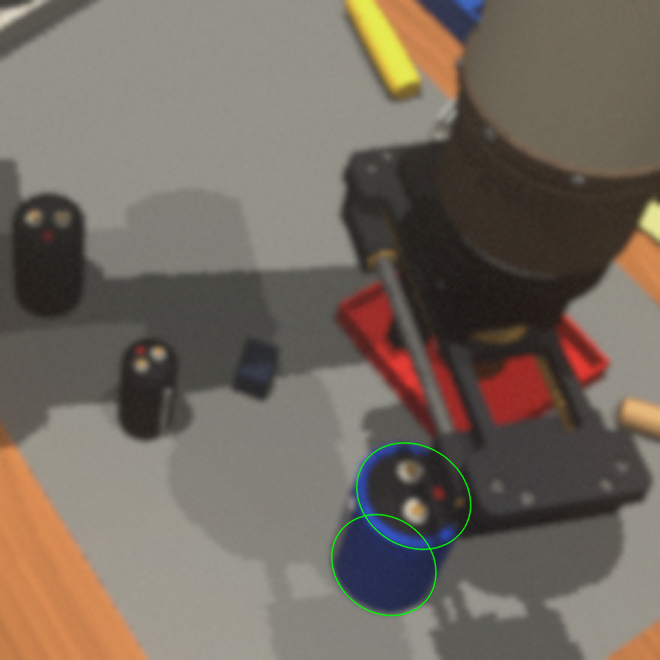

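The large can is at zoomed (400,530) and lines up with the prediction. Descending.

Request:
play_rows:
  deltas:
    - [0.09,0.05,0.6,0,0,0,87]
    - [0.09,0.05,1.4,0,0,0,87]
    - [0.09,0.05,2.2,0,0,0,87]
    - [0.09,0.05,3.0,0,0,0,87]
    - [0.09,0.05,3.9,0,0,0,87]
    - [0.09,0.05,4.6,0,0,0,87]
    - [0.09,0.05,4.9,0,0,0,87]
    - [0.09,0.05,4.9,0,0,0,75]
    - [0.09,0.05,4.9,0,0,0,65]
    - [0.09,0.05,4.9,0,0,0,54]
    - [0.09,0.05,4.9,0,0,0,54]
    - [0.09,0.05,4.9,0,0,0,54]

```text
time_s: 31.75
tcp_pos: [0.5082, -0.392, 0.0554]
ee_rot: [[0.933, -0.36, 0.002], [-0.36, -0.933, -0.001], [0.002, 0.0, -1.0]]
wrist_force: [0.8, 2.1, 1.7]
gripper_width: 0.703
```

Request:
play_rows:
  deltas:
    - [0,0,0,0,0,0,54]
    - [0,0,0,0,0,0,54]

```text
time_s: 31.95
tcp_pos: [0.5083, -0.392, 0.0554]
ee_rot: [[0.933, -0.36, 0.002], [-0.36, -0.933, -0.001], [0.002, 0.0, -1.0]]
wrist_force: [0.7, 1.0, 5.2]
gripper_width: 0.703
```

Request:
play_rows:
  deltas:
    - [0,0,-0.2,0,0,0,54]
    - [0,0,-0.6,0,0,0,54]
    - [0,0,-1.2,0,0,0,54]
    - [0,0,-1.9,0,0,0,54]
    - [0,0,-2.6,0,0,0,54]
    - [0,0,-3.3,0,0,0,54]
    - [0,0,-4.0,0,0,0,54]
    - [0,0,-4.7,0,0,0,54]
    - [0,0,-5.2,0,0,0,54]
    - [0,0,-5.6,0,0,0,54]
    - [0,0,-5.6,0,0,0,54]

```text
time_s: 33.05
tcp_pos: [0.5081, -0.3923, 0.1958]
ee_rot: [[0.933, -0.36, 0.002], [-0.36, -0.933, -0.001], [0.003, 0.0, -1.0]]
wrist_force: [0.2, 0.5, -2.8]
gripper_width: 0.704
```

```bash
python3 go.py .547,.149,.193
```

```text
.547,.149,.193 units [ -6.353 -20.756   0.085] dist 0.543
t 33.05 p [ 0.5081 -0.3923  0.1958] yaw -21.13 tilt [ 0.0022 -0.0013] F [ 0.2  0.5 -2.8] w 61.3 j [-23.  25.   1.   0. -66.  92.]
```

Request:
play_rows:
  deltas:
    - [-0.1,-0.4,0,0,0,0,54]
    - [-0.4,-1.2,0,0,0,0,54]
    - [-0.7,-2.3,0,0,0,0,54]
    - [-1.0,-3.4,0,0,0,0,54]
    - [-1.4,-4.5,0,0,0,0,54]
    - [-1.7,-5.6,0,0,0,0,54]
    - [-2.1,-6.7,0,0,0,0,54]
    - [-2.4,-7.8,0,0,0,0,54]
    - [-2.7,-8.9,0,0,0,0,54]
    - [-3.1,-10.0,0,0,0,0,54]
    - [-3.4,-11.1,0,0,0,0,54]
    - [-3.7,-12.2,0,0,0,0,54]

```text
time_s: 34.25
tcp_pos: [0.5302, -0.0723, 0.1933]
ee_rot: [[0.933, -0.36, -0.002], [-0.36, -0.933, 0.0], [-0.002, 0.001, -1.0]]
wrist_force: [0.9, 0.1, -3.2]
gripper_width: 0.705
```

Request:
play_rows:
  deltas:
    - [-0.3,-1.1,0,0,0,0,54]
    - [-0.7,-2.2,0,0,0,0,54]
    - [-1.0,-3.3,0,0,0,0,54]
    - [-1.3,-4.4,0,0,0,0,54]
    - [-1.7,-5.5,0,0,0,0,54]
    - [-2.0,-6.6,0,0,0,0,54]
    - [-2.3,-7.5,0,0,0,0,54]
    - [-2.5,-8.2,0,0,0,0,54]
    - [-2.6,-8.5,0,0,0,0,54]
    - [-2.65,-8.55,0,0,0,0,54]
    - [-2.65,-8.55,0,0,0,0,54]
    - [-2.65,-8.55,0,0,0,0,54]

```text
time_s: 35.45
tcp_pos: [0.5463, 0.1483, 0.1943]
ee_rot: [[0.932, -0.361, -0.0], [-0.361, -0.932, -0.0], [-0.0, 0.0, -1.0]]
wrist_force: [0.3, -0.9, -4.0]
gripper_width: 0.703
```

```bash
python3 go.py .547,.149,.08; python3 - <<'E'
from h import *
from ov import overlay
cs=[((.547,.149),.0385)]
it=[(c,R,.032,(0,255,0)) for c,R in cs]
s=r.sense()["tcp_pos"]; it+=[(s,.031,s[2]-.0554,(255,0,255)),(s,.031,s[2]-.0554+.095,(255,0,255))]
d=r.capture("side")
a=overlay(d,it,(250,70,350,190),4,0); b=overlay(d,[],(250,70,350,190),4,0);cv2.imwrite("pics/o12s.png",np.hstack([a,b]))
E
```

```text
.547,.149,.08 units [ 0.017 -0.037  4.571] dist 0.114
t 35.45 p [0.5463 0.1483 0.1943] yaw -21.19 tilt [-0.0004 -0.0003] F [ 0.3 -0.9 -4. ] w 61.2 j [ 32.  18. -10.   0. -62.  37.]
```

View pics/o12s.png

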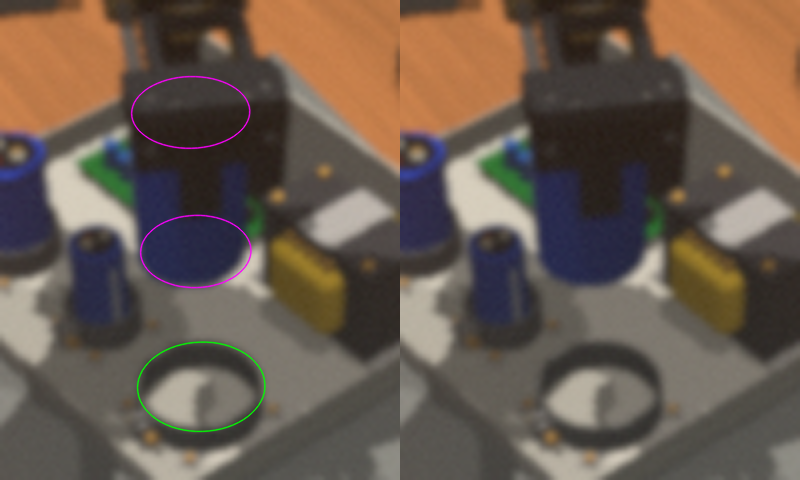

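The predicted underside is at zoomed (195,251) and the real can sits about 1 mm to its left, so I add 1 mm along tool x. Lowering.

Request:
play_rows:
  deltas:
    - [0.06,0,0.5,0,0,0,54]
    - [0.06,-0.03,1.2,0,0,0,54]
    - [0.06,-0.03,2.0,0,0,0,54]
    - [0.06,-0.03,2.8,0,0,0,54]
    - [0.06,-0.03,3.4,0,0,0,54]
    - [0.06,-0.03,3.8,0,0,0,54]
    - [0.06,-0.03,4.1,0,0,0,54]
    - [0.06,-0.03,4.3,0,0,0,54]
    - [0.06,-0.03,4.5,0,0,0,54]
    - [0.06,-0.03,4.7,0,0,0,54]
    - [0.06,-0.03,4.8,0,0,0,54]
    - [0.06,-0.03,4.8,0,0,0,54]

```text
time_s: 36.7
tcp_pos: [0.5481, 0.1494, 0.0741]
ee_rot: [[0.933, -0.36, -0.0], [-0.36, -0.933, -0.0], [-0.0, 0.0, -1.0]]
wrist_force: [0.0, 0.5, -2.3]
gripper_width: 0.703
```

```bash
python3 go.py .548,.149,.0654
```

```text
.548,.149,.0654 units [0.004 0.015 0.348] dist 0.009
t 36.7 p [0.5481 0.1494 0.0741] yaw -21.13 tilt [-0.0004 -0.0002] F [ 0.   0.5 -2.3] w 61.2 j [ 32.  25. -19.  -0. -46.  37.]
```

Request:
play_rows:
  deltas:
    - [0,0,0.1,0,0,0,54]
    - [0,0,0.2,0,0,0,54]
    - [0,0,0.27,0,0,0,54]
    - [0,0,0.33,0,0,0,54]
    - [0,0,0.37,0,0,0,54]
    - [0,0,0.4,0,0,0,54]
    - [0,0,0.4,0,0,0,54]

```text
time_s: 37.4
tcp_pos: [0.5482, 0.1494, 0.0654]
ee_rot: [[0.933, -0.36, 0.0], [-0.36, -0.933, -0.0], [0.0, 0.0, -1.0]]
wrist_force: [-3.1, 0.3, 4.3]
gripper_width: 0.704
```

Request:
play_rows:
  deltas:
    - [0,0,0,0,0,0,64]
    - [0,0,0,0,0,0,69]
    - [0,0,0,0,0,0,75]
    - [0,0,0,0,0,0,80]
    - [0,0,0,0,0,0,80]
    - [0,0,-1,0,0,0,80]
    - [0,0,-2,0,0,0,80]
    - [0,0,-3.2,0,0,0,80]
    - [0,0,-4.4,0,0,0,80]
    - [0,0,-5.2,0,0,0,80]

```text
time_s: 38.4
tcp_pos: [0.549, 0.1497, 0.1967]
ee_rot: [[0.933, -0.36, 0.003], [-0.36, -0.933, 0.001], [0.002, -0.002, -1.0]]
wrist_force: [1.0, 0.0, -0.6]
gripper_width: 0.918
```

Request:
play_rows:
  deltas:
    - [0,1,0,0,0,0,80]
    - [0,2.5,0,0,0,0,80]
    - [0,4,0,0,0,0,80]
    - [0,5.5,0,0,0,0,80]
    - [0,7,0,0,0,0,80]
    - [0,7.5,0,0,0,0,80]
    - [0,7.5,0,0,0,0,80]
    - [0,7.5,0,0,0,0,80]

```text
time_s: 39.2
tcp_pos: [0.4812, -0.0252, 0.1945]
ee_rot: [[0.933, -0.361, 0.001], [-0.361, -0.933, 0.0], [0.001, -0.001, -1.0]]
wrist_force: [-0.1, -0.0, -0.3]
gripper_width: 0.917
```

```bash
cat > chk.py <<'E'
from h import *
from ov import overlay
T={"new_small":((.531,.2457),17.5,.010,.080),"new_medium":((.515,.3422),24,.010,.090),"new_large":((.547,.149),31,.010,.105),"old_cap":((.65,-.307),24,.003,.083),
"black_medium":((.4325,-.1227),24,0,.080),"black_small":((.4365,-.2377),17.5,0,.070)}
for c in("top","side"):
    d=r.capture(c)
    cv2.imwrite(f"pics/f_{c}.png",d["pixels"][:,:,::-1])
    for n,(x0,R,z0,z1) in T.items():
        # top rim only: use upper part / whole hull
        for k in r.cut_out(c,n)[:1]:
            x,s=fit(d,k["region"],lambda x:np.r_[circ(x,R/1e3,z0),circ(x,R/1e3,z1)],np.array(x0)); print(c,n,np.round(x,4),"iou %.3f"%s,"sc %.2f"%k["score"],"d mm",np.round(1e3*(x-x0),1))
    it=[(v[0],v[1]/1e3,v[3],(0,255,0)) for v in T.values()]
    b=(200,70,360,190) if c=="side" else (130,130,290,250)
    cv2.imwrite(f"pics/g_{c}.png",overlay(d,it,b,5,0))
E
python3 chk.py; python3 go.py
```

```text
top new_medium [0.515  0.3422] iou 0.000 sc 0.53 d mm [0. 0.]
top new_large [0.547 0.149] iou 0.000 sc 0.66 d mm [0. 0.]
top black_medium [ 0.4181 -0.1067] iou 0.218 sc 0.46 d mm [-14.4  16. ]
top black_small [ 0.4366 -0.2382] iou 0.937 sc 0.65 d mm [ 0.1 -0.5]
side new_small [0.5301 0.2472] iou 0.773 sc 0.78 d mm [-0.9  1.5]
side new_medium [0.5177 0.344 ] iou 0.828 sc 0.72 d mm [2.7 1.8]
side new_large [0.5457 0.1738] iou 0.314 sc 0.60 d mm [-1.3 24.8]
side old_cap [ 0.6493 -0.3073] iou 0.957 sc 0.72 d mm [-0.7 -0.3]
side black_medium [ 0.4333 -0.123 ] iou 0.957 sc 0.85 d mm [ 0.8 -0.3]
side black_small [ 0.4354 -0.2386] iou 0.896 sc 0.93 d mm [-1.1 -0.9]
t 39.9 p [ 0.4806 -0.0255  0.1943] yaw -21.13 tilt [ 0. -0.] F [-0.7 -0.5 -0.2] w 80.1 j [ 16.   9. -22.   0. -59.  53.]
```

View pics/g_side.png

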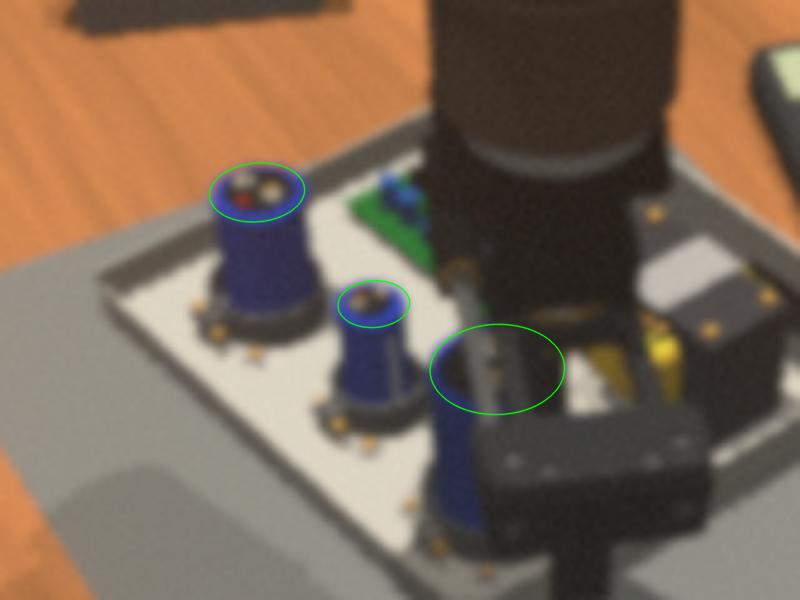

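View pics/g_top.png

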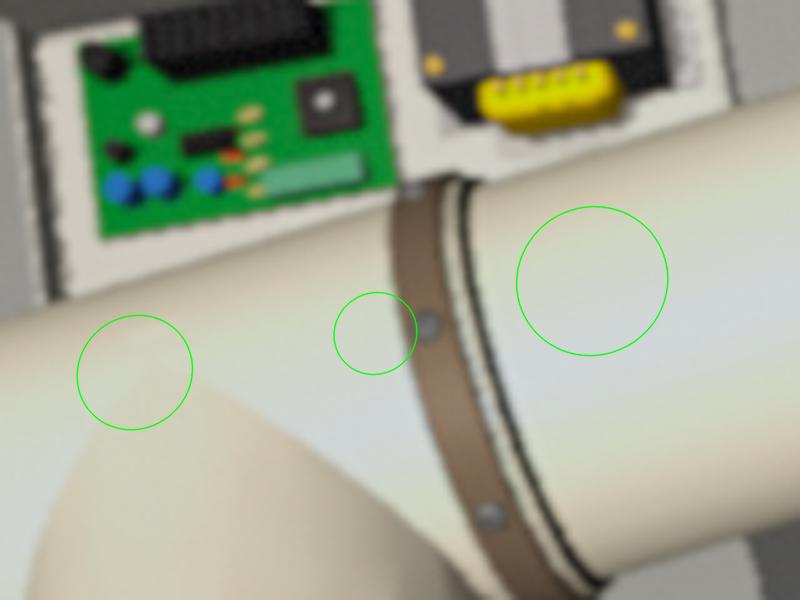

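View pics/f_side.png

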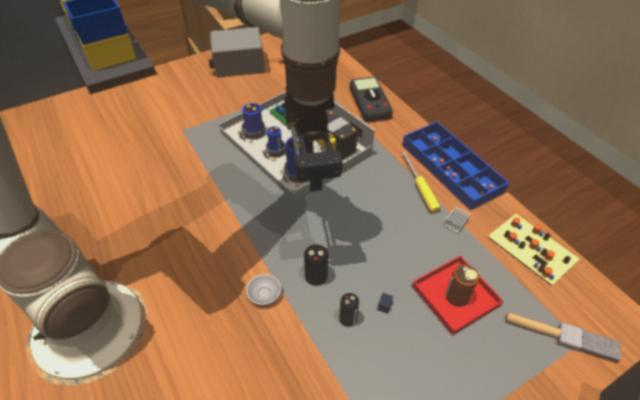

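The arm hides the large can in both views, so I move it away to check.

Request:
play_rows:
  deltas:
    - [0.3,1,-0.5,0,0,0,80]
    - [0.8,2.3,-1,0,0,0,80]
    - [1.3,3.7,-1,0,0,0,80]
    - [1.8,5.1,-1,0,0,0,80]
    - [2.3,6.5,-1,0,0,0,80]
    - [2.8,7.9,-1,0,0,0,80]
    - [3.2,9.1,-1,0,0,0,80]
    - [3.5,10,-1,0,0,0,80]
    - [3.5,10,-1,0,0,0,80]
    - [3.5,10,-1,0,0,0,80]

```text
time_s: 40.9
tcp_pos: [0.4718, -0.2904, 0.219]
ee_rot: [[0.932, -0.362, -0.001], [-0.362, -0.932, 0.0], [-0.001, -0.0, -1.0]]
wrist_force: [-0.9, -0.2, -0.1]
gripper_width: 0.919
```

```bash
python3 chk.py; python3 go.py
```

```text
top new_small [0.5304 0.2459] iou 0.933 sc 0.91 d mm [-0.6  0.2]
top new_medium [0.5161 0.3397] iou 0.923 sc 0.79 d mm [ 1.1 -2.5]
top new_large [0.5466 0.1483] iou 0.967 sc 0.86 d mm [-0.4 -0.7]
top black_medium [ 0.4328 -0.1231] iou 0.948 sc 0.87 d mm [ 0.3 -0.4]
side new_small [0.5322 0.2515] iou 0.735 sc 0.62 d mm [1.2 5.8]
side new_medium [0.5176 0.3438] iou 0.831 sc 0.67 d mm [2.6 1.6]
side new_large [0.5476 0.1511] iou 0.883 sc 0.75 d mm [0.6 2.1]
side old_cap [ 0.6492 -0.3079] iou 0.946 sc 0.75 d mm [-0.8 -0.9]
side black_medium [ 0.4325 -0.1212] iou 0.942 sc 0.90 d mm [0.  1.5]
side black_small [ 0.4359 -0.2377] iou 0.950 sc 0.89 d mm [-0.6 -0. ]
t 41.6 p [ 0.4721 -0.2902  0.2193] yaw -21.13 tilt [0. 0.] F [-0.1 -0.3 -0.3] w 80.3 j [-15.  15. -10.  -0. -65.  84.]
```

View pics/g_side.png

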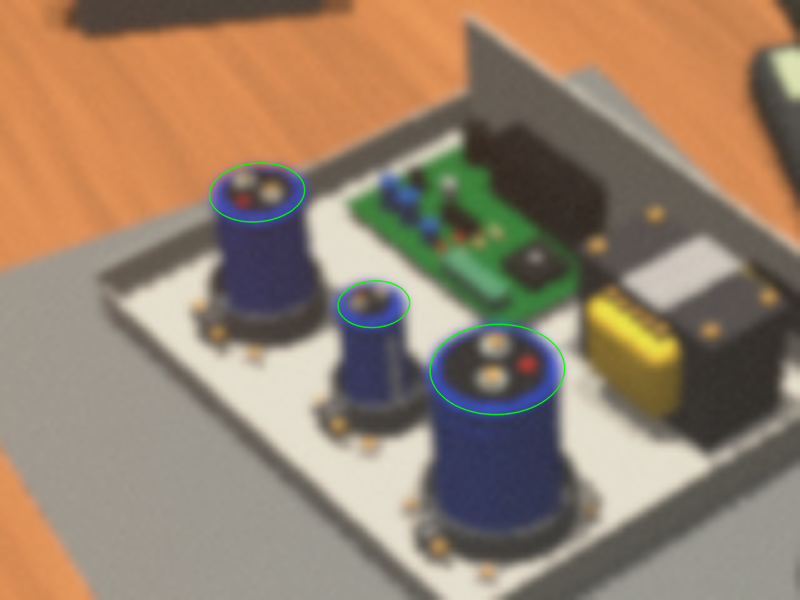

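View pics/g_top.png

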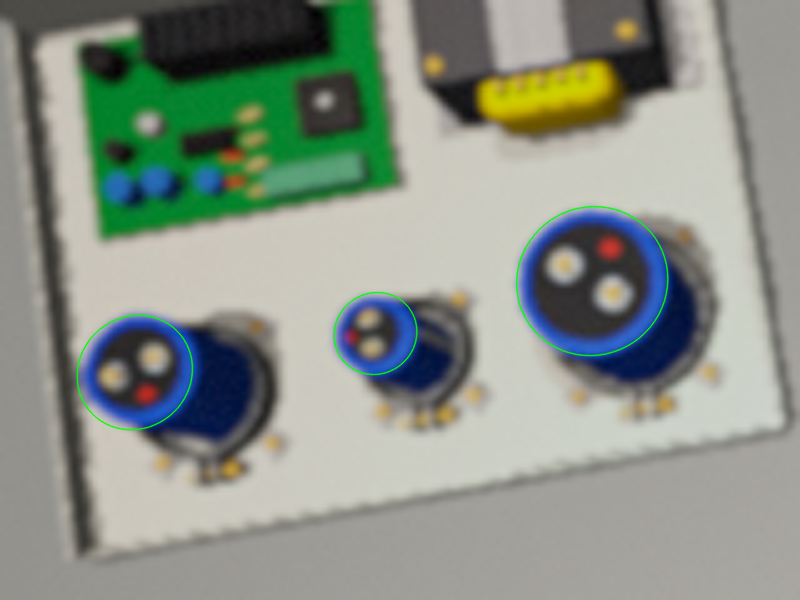

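The top rims of all three blue cans lie on the predicted seated circles in both views. The 5.8 mm figure for the small can from the side is a poor fit (IoU 0.73), because the ring hides the lower part of the can. Handing in.

```bash
python3 -c "
from station import r
print(r.finish_job())"
```

```text
the job is handed in; nothing more can be done
None
```

I moved the brown capacitor upright into the red tray and lowered the medium, small and large blue capacitors into their own ring clamps. Each was let go only after it touched down at the expected height. I handed the job in at about 42 s with the gripper clear of everything.

- **Blue capacitors:** In both cameras the top rims match the predicted seated, upright position. The top-camera fits put them 0.6 mm (small), 2.7 mm (medium) and 0.8 mm (large) from the clamp centres.
- **Brown capacitor:** It stands upright about 1 mm from where I set it down, close to the tray's middle. The top camera did not detect it at the end, so this rests on the side view.
- **Black capacitors:** Fitted positions are within about 2 mm of the start. The black medium one was checked in both cameras. The black small one was checked only from the side at the end, because the arm covered it from above.
- **Check that disagreed:** The side-camera fit put the small blue capacitor 5.9 mm from its clamp centre. I discounted it because the clamp hides the lower part of the can, so the fit was poor. In that same picture its top rim matched the prediction.

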